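# Check the enclosure frame's diagonals with the slide rule and rack it square

### The arm

A 6-joint arm with a two-finger parallel gripper is mounted at the origin on the work surface. World frame = base frame: x ahead of the robot, y to its left, z up, the work surface at z = 0. Lengths are in m, angles in rad, forces in N, time in s.
With the tool pointing down it reaches from about 0.275 to 0.775 m from the base axis. Payload 14.6 kg.
Tool frame: the origin (TCP) lies at the very end of the fingers, on their centre line; the grasp point (between the pads) lies 19 mm behind it (bot.grip_depth is the distance from the TCP to the grasp point, in m); x points along the fingers, z is the direction in which the jaws open and shut, and the axes are right-handed (so a half turn about x gives the same grasp; the last joint's range is limited). The gripper opens to 85 mm and grips with 20 to 120 N. Pads are 22 mm wide; open, the fingers measure 114 mm over their backs; the gripper's body (76 mm by 85 mm) begins 54 mm behind the grasp point. The pads swing forward as they close: fully open they stand 13 mm farther back than shut.
Start: joints at [0.957, 0.263, -0.048, 1.259, 0, 1.415], TCP at [0.233, 0.471, 0.231] pointing down, gripper open.
Joint ranges: [-2.65, 2.65], [-0.89, 1.7], [-1.18, 1.37], [-2.13, 2.11], [-1.35, 1.29], [-3.14, 3.14]. Speed limits (rad/s): [1.89, 1.89, 2.57, 2.79, 3.14, 3.14].

### API

Orientations are given as a unit quaternion [x, y, z, w].
In Python, from plant import bot gives the robot as it stands.
- The arm moves only by the tool move_arm, never from a script. Its argument "targets" is a list that holds one entry, the list of rows, each a list of 7 numbers: the finger opening in mm, from 0 to 85.4, then the shift along the tool's x, y, z in mm, then the turn, a rotation vector about the tool's x, y, z in degrees. In form: [[[jaw, dx, dy, dz, wx, wy, wz], ...]]. A call has 1 to 20 rows; each row shifts and turns the commanded pose from where the row before left it, along the tool's axes as they then stand; what a row does not reach is not made up. A row lasts 1/8 s, in which the tool goes at most 62.5 mm and 10.7 degrees, less where a joint would pass 70% of its speed; a pose out of reach is approached as far as the arm can. A call is refused whole if a number of a shift passes 62.5 or a number of a turn 10.7, either way. A call with a gripper value outside its range is refused whole. The fingers move at their own pace and stop on an object; "squeeze" is the grip in N (left out, the last holds). Time passes only in rows, so rows that do not move let the fingers close. It gives the time, the measured TCP pose, the force and the opening at its end, in the units of the state.
- bot.get_obs(): the state, without advancing time (a new reading comes with each control period).
- bot.read_camera(name): name is "scene" or "top" or "wrist"; returns the picture (480x640x3 uint8, blue, green, red); there is no depth.
- bot.camera_model(name): a dict with "fx", "fy", "cx", "cy" (pixels), "T" (4x4, takes a point from camera to world coordinates). Camera axes: x right, y up, looking along -z (the intrinsics and any distortion apply to the point x, -y, -z); pixel columns grow to the right and rows downward; lengths in m; the calibration is good to about 2 mm. A picture is of the moment at which its call begins: read the wrist's pose just before it. camera_model takes no time and is no camera call; for the wrist camera it gives the pose at the moment of the call.
- bot.hand_in(): hands the job in, once; it reports no verdict.
The state is a dict: "time_s": time; "joints": joint angles; "joint_vel": joint speeds; "joint_torque": joint torques, N m; "position": TCP position; "eef_rot": TCP orientation; "contact_force": force on the tool from outside, world axes, zero at the start; "moment": the same for the moment, N m; "gripper_width": opening from 0.0 (shut) to 1.0 (fully open).
Only numpy, scipy, OpenCV 4.12 (cv2) and the standard library are available. Lean on these libraries where they do the work, as an engineer would, in place of code of your own. Each camera call takes 0.05 s, during which the arm holds its last target.

### The job

Check the plywood frame on the squaring board for squareness: using the slide rule, measure first the diagonal it is lying on (far left to near right corner) and then the other one, each time with the rule flat on the board, its heel snug in one inside corner and its tongue slid out snug into the opposite one, without racking the frame meanwhile. Compare the two and, if they differ, push the near rail sideways towards its end on the shorter diagonal until the frame is square, diagonals equal to within about 4 mm. Leave the rule lying flat inside the frame and do not disturb the other things on the bench.

Things in the scene. Friction and masses are not known exactly. Their poses are not given: they have to be found in the camera images.
- board: Grey squaring board, 250 (x) x 330 (y) x 12 mm, fixed; origin under its centre, x away from the robot (give or take its yaw), y to the left, z up. On it lies a frame of four plywood bars 20 mm wide, 12 mm high, pin-jointed at the corners (links and pin heads reach 16 mm above the board). Far rail, at board x +75 mm, is screwed down before a fence 20 mm high.
- near_rail: the frame's near rail, 210 mm long along y, 20 mm wide, 12 mm high; origin at the near left pin, underside; its ends stand 10 mm outside the pins. It swings on the two side bars, staying parallel to the far rail, so it moves almost along its own length. Pin friction holds it where it is left; a push of about 15 N on an end, lengthwise, racks the frame.
- side_left: the frame's left side bar (towards +y), 20 mm wide; origin at the far left pin, its x axis runs along the bar from the near pin to the far pin (pins 150 mm apart; 190 mm along the rails). Parallel to the board's x axis when the frame is square. Starts up to 0.13 rad off, either way. The frame is always a parallelogram: equal diagonals mean square.
- pin_far_left (a point): centre of the frame's far left corner pin, at the underside of the frame (the board's top, 12 mm above the table); board x +75, y +95 mm
- pin_far_right (a point): centre of the frame's far right corner pin, at the underside of the frame (the board's top, 12 mm above the table); board x +75, y -95 mm
- pin_near_left (a point): centre of the frame's near left corner pin, at the underside of the frame (the board's top, 12 mm above the table); it moves with the frame
- pin_near_right (a point): centre of the frame's near right corner pin, at the underside of the frame (the board's top, 12 mm above the table); it moves with the frame
- rule_grip (a point): centre of the slide rule's black grip block: 46 mm along the rule, 18 mm wide, from 10 to 44 mm above the board. x runs from heel to tip, z up. The heel's centre is 45 mm behind it. Rule: aluminium body 24 mm wide, 10 mm high, steel tongue out of its front end, about 0.4 kg. It starts loose inside the frame near the far left (heel) to near right (tip) diagonal, nearly closed.
- rule_heel (a point): centre of the rule's round heel nose (radius 6 mm, 10 mm high), half-way up. Pushed snugly into a corner of the frame this lies about 22.6 mm (21 to 24.5) horizontally from the corner's pin.
- rule_tip (a point): centre of the tongue's round nose (radius 6 mm), half-way up; snug in a corner it also lies about 22.6 mm from the pin. 140 mm from the heel's centre when closed.
- rule_thumb (a point): centre of the tongue's upright thumb piece, a dark steel block 14 mm along the rule, 24 mm across, from 8 to 44 mm above the board; 28 mm behind the tip's centre. Pushing it along the rule slides the tongue out or in (about 0.6 N of friction, less than holds the rule's body on the board).
- tongue (a joint): how far the tongue is out, 0 (closed) to 0.08 m; the distance between the centres of the rule's two noses is 0.14 m plus this. Snug in the frame it reads about 0.04 to 0.07.
- glue: bystander: small blue glue bottle with red cap, standing, 38 mm diameter, 100 mm tall, origin under its centre
- gearmotor: bystander: yellow gear motor block about 60 mm long, origin under its centre
- driver: bystander: screwdriver with green handle, lying
- spool: bystander: wire spool, 60 mm diameter, 44 mm tall, origin under its centre
- tape: bystander: yellow roll of tape lying flat, 90 mm diameter, origin under its centre
Mind the look-alikes: they are no part of the job. What is shaped like the part that bears rule_grip but purple or red is not meant.

How it is judged:
On the way, in this order (a step that is already met when the one before it is completed fails the run):
1. the rule lies flat, heel and tip snug in the far left and near right corners (each nose's centre within 27.5 mm of the pin), frame not yet moved (near pins within 6 mm of their start) (((horizontal distance between rule_heel and pin_far_left below 0.0275 m and horizontal distance between rule_tip and pin_near_right below 0.0275 m) or (horizontal distance between rule_heel and pin_near_right below 0.0275 m and horizontal distance between rule_tip and pin_far_left below 0.0275 m)) and angle between rule_grip's own z axis and vertical below 0.06 rad and z of rule_heel in the frame of board below 0.021 m and distance of each of pin_near_left, pin_near_right from where it was at the start of the episode below 0.006 m), for 0.2 s.
2. the same on the far right to near left diagonal (((horizontal distance between rule_heel and pin_far_right below 0.0275 m and horizontal distance between rule_tip and pin_near_left below 0.0275 m) or (horizontal distance between rule_heel and pin_near_left below 0.0275 m and horizontal distance between rule_tip and pin_far_right below 0.0275 m)) and angle between rule_grip's own z axis and vertical below 0.06 rad and z of rule_heel in the frame of board below 0.021 m and distance of each of pin_near_left, pin_near_right from where it was at the start of the episode below 0.006 m), for 0.2 s.
At the end, for the whole second after the job is handed in: the frame is square (side bar within 0.02 rad of the board's x axis, diagonals within about 4.5 mm of each other) and at rest; the rule lies flat on the board with both ends inside the frame (angle between the x axis of side_left and the x axis of board, either way round below 0.02 rad and angular speed of side_left below 0.05 rad/s and angle between rule_grip's own z axis and vertical below 0.06 rad and z of each of rule_heel, rule_tip in the frame of board below 0.021 m and x of rule_heel in the frame of board between -0.07 and 0.07 m and y of rule_heel in the frame of board between -0.1 and 0.1 m and x of rule_tip in the frame of board between -0.07 and 0.07 m and y of rule_tip in the frame of board between -0.1 and 0.1 m); the robot touches nothing.
It fails at once if a bystander is moved more than 30 mm (distance of any of glue, gearmotor, driver, spool, tape from where it was at the start of the episode above 0.03 m).
It also fails if it takes over 72 s, if anything falls off the work surface, if the arm or the gripper's body presses on something with over 40 N, if the wrist force passes 120 N, or if a joint passes its speed limit or range.

## Working session

There is one attempt and no reset: what is moved stays moved. The work goes in short steps, Python scripts to look and compute and a tool call to move; the robot and the scene stay as the last step left them, time stands still between calls to the robot, and variables do not carry over. Pictures are saved under pics/ and viewed, and the job is handed in when it is done.

Besides the shell and the picture viewer there is one more tool, called after "Emit:" as name(argument=value, ...) on one line, values as JSON. move_arm: Moves the arm, as the interface text tells. Its arguments: {"type":"object","properties":{"targets":{"type":"array","items":{"type":"array","items":{"type":"array","items":{"type":"number"}}}},"squeeze":{"type":"number"}},"required":["targets"]}

```bash
ls; mkdir -p pics
python3 - <<'E'
from plant import bot
import cv2
o=bot.get_obs();print(o)
for n in("scene","top","wrist"):
    m=bot.camera_model(n);print(n,m)
    cv2.imwrite(f"pics/{n}0.png",bot.read_camera(n))
E
```

```text
pics
{'time_s': 0.0, 'joints': array([ 9.56712332e-01,  2.63511189e-01, -4.89205291e-02,  1.25940763e+00,
       -2.06332950e-05,  1.41551820e+00]), 'joint_vel': array([ 1.65984480e-04,  4.54446114e-05,  7.61396397e-04, -3.16834737e-04,
        1.49291069e-03, -5.04447263e-04]), 'joint_torque': array([ 3.84706829e-03, -6.37612152e+01,  3.84575844e+01,  1.32707905e-02,
       -1.61537872e-05, -2.11685909e-05]), 'position': array([0.23235189, 0.4704806 , 0.23083721]), 'eef_rot': array([-0.37335361,  0.60093586,  0.37305249,  0.60026245]), 'contact_force': array([-0.05339195,  0.35647581, -0.4147395 ]), 'moment': array([-0.01304881, -0.02776199, -0.03540132]), 'gripper_width': 0.9999907571923874}
scene {'fx': 585.7782615130573, 'fy': 585.7782615130573, 'cx': 314.9930505581031, 'cy': 234.9687387052962, 'T': array([[ 0.4683063 , -0.73170338,  0.49527707,  1.17935011],
       [ 0.88356023,  0.38987275, -0.25946206, -0.35473115],
       [-0.00324577,  0.55911484,  0.82908387,  1.14210085],
       [ 0.        ,  0.        ,  0.        ,  1.        ]])}
top {'fx': 597.5951626664387, 'fy': 597.5951626664387, 'cx': 316.96613049463116, 'cy': 240.3200487627697, 'T': array([[-0.0099945 ,  0.995413  , -0.09514759,  0.3942116 ],
       [-0.99979235, -0.01163741, -0.01672775, -0.02957969],
       [-0.01775829,  0.09496065,  0.99532262,  1.51506898],
       [ 0.        ,  0.        ,  0.        ,  1.        ]])}
wrist {'fx': 422.0131317916132, 'fy': 422.0131317916132, 'cx': 320.52379198798735, 'cy': 231.43526517352433, 'T': array([[ 4.43221497e-01, -8.46591183e-01, -2.94683003e-01,
         1.57192527e-01],
       [ 8.96411966e-01,  4.18389823e-01,  1.46272156e-01,
         5.07611075e-01],
       [-5.40347557e-04, -3.28988334e-01,  9.44333831e-01,
         3.72558251e-01],
       [ 0.00000000e+00,  0.00000000e+00,  0.00000000e+00,
         1.00000000e+00]])}
```

View pics/scene0.png

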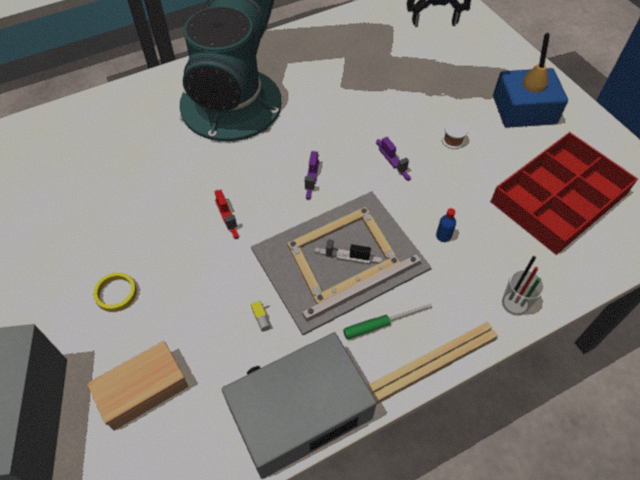

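View pics/top0.png

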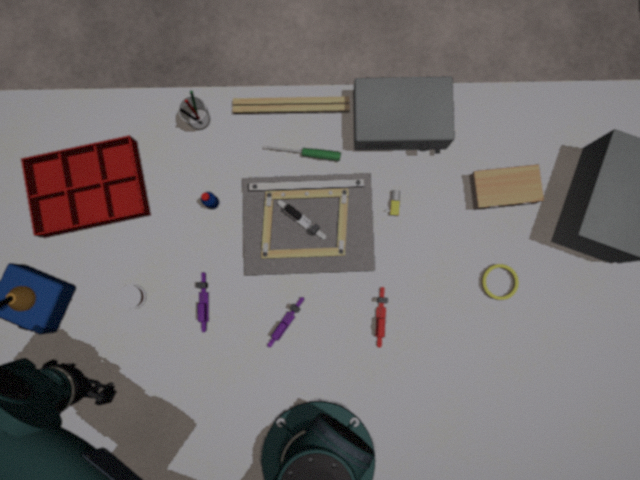

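View pics/wrist0.png

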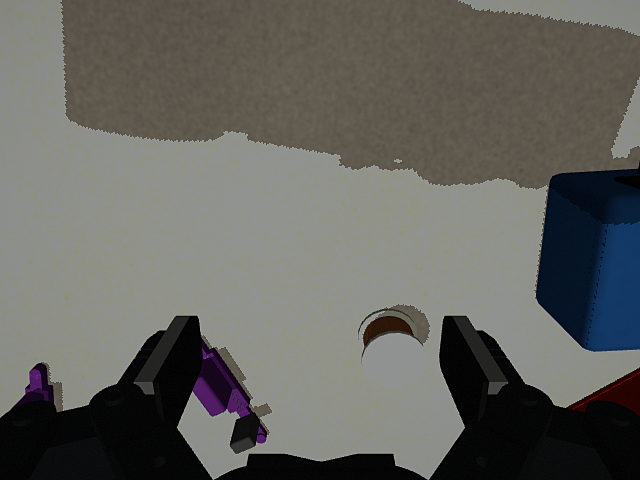

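Candidates for the rule's grip: the black block inside the frame, top image (297,217) / scene (360,252). Look-alikes: purple at top (204,305) and (286,322), red at (380,317). I choose the black one inside the frame and check it in a crop.

```bash
cat > h.py <<'E'
import numpy as np,cv2
from scipy.spatial.transform import Rotation as R
def ray(m,u,v):
    d=np.array([(u-m['cx'])/m['fx'],-(v-m['cy'])/m['fy'],-1.]);T=m['T']
    return T[:3,3],T[:3,:3]@d
def onz(m,u,v,z):
    o,d=ray(m,u,v);return o+d*(z-o[2])/d[2]
def proj(m,p):
    T=m['T'];q=T[:3,:3].T@(np.asarray(p,float)-T[:3,3])
    return np.array([m['cx']+m['fx']*q[0]/-q[2],m['cy']-m['fy']*q[1]/-q[2]])
E
python3 - <<'E'
from plant import bot
from h import *
im=cv2.imread("pics/top0.png");c=im[160:290,225:395]
cv2.imwrite("pics/topc.png",cv2.resize(c,None,fx=4.6,fy=4.6,interpolation=cv2.INTER_CUBIC))
m=bot.camera_model("top")
for n,u,v,z in [("FL",269,193,.028),("FR",343,192,.028),("NL",266,253,.028),("NR",342,251,.028),("grip",297,217,.056),("bdFL",242,178,.012),("bdFR",370,174,.012),("bdNL",244,275,.012),("bdNR",374,271,.012)]:
    print(n,onz(m,u,v,z).round(3))
print(R.from_quat(bot.get_obs()['eef_rot']).as_matrix().round(3))
E
```

```text
FL [0.658 0.115 0.028]
FR [ 0.658 -0.071  0.028]
NL [0.506 0.123 0.028]
NR [ 0.509 -0.067  0.028]
grip [0.592 0.044 0.056]
bdFL [0.7   0.186 0.012]
bdFR [ 0.706 -0.141  0.012]
bdNL [0.452 0.18  0.012]
bdNR [ 0.459 -0.147  0.012]
[[-0.    -0.897  0.443]
 [-0.001  0.443  0.897]
 [-1.     0.    -0.001]]
```

View pics/topc.png

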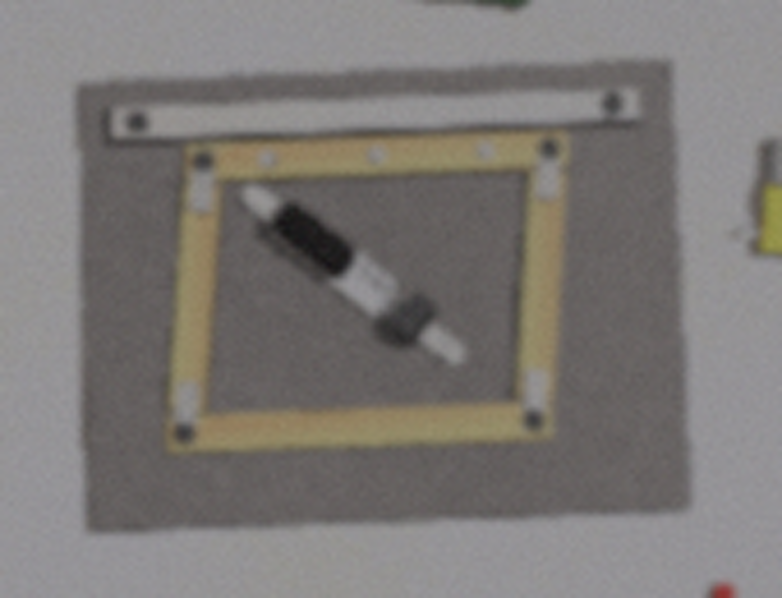

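The crop confirms it: a black block on an aluminium rule, inside the frame, with the heel at crop (250,190) and the tip at (455,355). The frame leans with the near rail shifted left, so FL–NR looks like the shorter diagonal. I move the wrist camera over it.

Emit:
move_arm(targets=[[[45,-2,-50,-28.5,0,0,0],[45,-2,-50,-28.5,0,0,0],[45,-2,-50,-28.5,0,0,0],[45,-2,-50,-28.5,0,0,0],[45,-2,-50,-28.5,0,0,0],[45,-2,-50,-28.5,0,0,0],[45,-2,-50,-28.5,0,0,0],[45,-2,-50,-28.5,0,0,0],[45,-2,-50,-28.5,0,0,0],[45,-2,-50,-28.5,0,0,0],[45,0,0,0,-10,0,0],[45,0,0,0,-10,0,0],[45,0,0,0,-10,0,0],[45,0,0,0,-10,0,0],[45,0,0,0,-10,0,0],[45,0,0,0,-10,0,0],[45,0,0,0,-10,0,0],[45,0,0,0,-7,0,0],[45,0,0,0,0,0,0]]])

```text
time_s: 2.52
position: [0.5545, -0.0062, 0.2511]
eef_rot: [-0.666, 0.238, 0.666, 0.238]
contact_force: [0.0, -0.1, -0.5]
gripper_width: 0.525
```

```bash
cat >> h.py <<'E'
def pose(bot):
    o=bot.get_obs();M=R.from_quat(o['eef_rot']).as_matrix()
    print('t',round(o['time_s'],2),'tcp',o['position'].round(4),'zyaw',np.degrees(np.arctan2(M[1,2],M[0,2])).round(2),'down',M[:,0].round(3),'F',o['contact_force'].round(2),'g',round(o['gripper_width']*85.4,1),'j6',o['joints'][5].round(2))
    return o,M
E
python3 - <<'E'
from plant import bot
from h import *
pose(bot)
m=bot.camera_model("wrist");im=bot.read_camera("wrist");cv2.imwrite("pics/w1.png",im);np.savez("pics/w1.npz",**m)
E
```

```text
t 2.52 tcp [ 0.5545 -0.0062  0.2511] zyaw 140.67 down [-0.  0. -1.] F [ 0.03 -0.07 -0.5 ] g 44.8 j6 -1.04
```

View pics/w1.png

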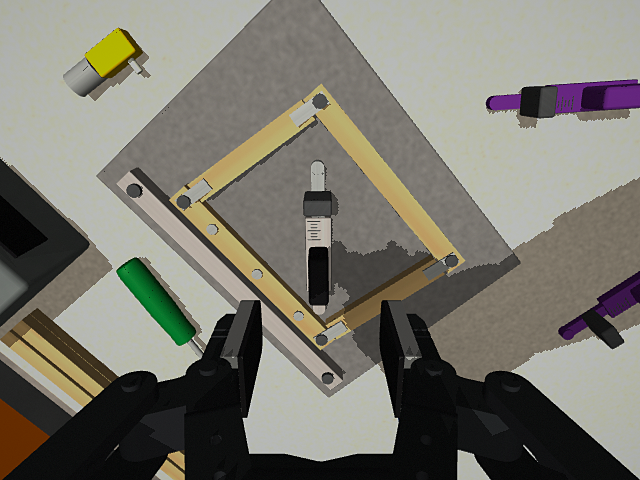

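The wrist picture shows the frame pins at NR (320,102), FR (184,201), FL (321,339) and NL (452,261). The rule's tip is near (318,166), the thumb (317,204), the grip (318,275) and the heel (320,308). I refine these.

```bash
cat >> h.py <<'E'
def pin(im,u,v,r=14,th=75):
    u,v=int(round(u)),int(round(v))
    g=cv2.cvtColor(im,cv2.COLOR_BGR2GRAY)[v-r:v+r+1,u-r:u+r+1]
    n,l,s,c=cv2.connectedComponentsWithStats((g<th).astype(np.uint8))
    b=min(range(1,n),key=lambda i:np.hypot(*(c[i]-r))-0.02*s[i,4] if s[i,4]>30 else 99)
    return c[b]+[u-r,v-r],s[b,4]
def frame(P):
    # P dict of pin xy ; report
    far=P['FL']-P['FR'];near=P['NL']-P['NR'];sl=P['FL']-P['NL'];sr=P['FR']-P['NR']
    L=np.linalg.norm
    print('far',L(far).round(4),'near',L(near).round(4),'sl',L(sl).round(4),'sr',L(sr).round(4),'dFLNR',L(P['FL']-P['NR']).round(4),'dFRNL',L(P['FR']-P['NL']).round(4))
    a=lambda w:np.degrees(np.arctan2(w[1],w[0]))
    print('far yaw-90',(a(far)-90).round(2),'near',(a(near)-90).round(2),'sl',a(sl).round(2),'sr',a(sr).round(2))
E
python3 - <<'E'
from h import *
m=dict(np.load("pics/w1.npz"));im=cv2.imread("pics/w1.png")
P={}
for n,u,v in [("NR",320,102),("FR",184,201),("FL",321,339),("NL",452,261)]:
    c,a=pin(im,u,v);p=onz(m,*c,.028);P[n]=p[:2];print(n,c.round(1),a,p.round(4))
frame(P)
for n,u,v,z in [("tip end",317.5,160,.022),("heel end",320,314,.022),("griptop far",319,249,.056),("griptop near",318,305,.056),("thumbtop a",317,191,.056),("thumbtop b",317,204,.056)]: print(n,onz(m,u,v,z).round(4))
cv2.imwrite("pics/w1c.png",cv2.resize(im[140:345,260:380],None,fx=2.9,fy=2.9,interpolation=cv2.INTER_CUBIC))
E
```

```text
NR [319.8 101.3] 52 [ 0.5104 -0.0628  0.028 ]
FR [183.2 201.9] 115 [ 0.6594 -0.0738  0.028 ]
FL [321.1 339.6] 93 [0.6547 0.115  0.028 ]
NL [451.2 260.4] 121 [0.5056 0.1255 0.028 ]
far 0.1888 near 0.1884 sl 0.1494 sr 0.1494 dFLNR 0.229 dFRNL 0.2517
far yaw-90 1.41 near 1.44 sl -4.05 sr -4.22
tip end [ 0.5434 -0.0258  0.022 ]
heel end [0.6392 0.0944 0.022 ]
griptop far [0.5871 0.0296 0.056 ]
griptop near [0.6222 0.0709 0.056 ]
thumbtop a [ 0.556  -0.0108  0.056 ]
thumbtop b [ 0.563  -0.0023  0.056 ]
```

View pics/w1c.png

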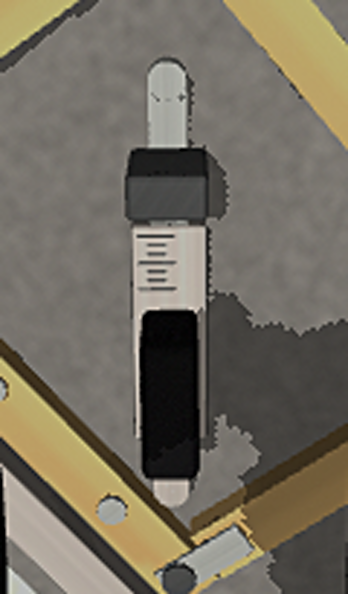

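The sizes check out: rails read 189 against 190 mm, sides 149.4 against 150, and rule length 153.7 against 152. The shear is about 5.5°. I now reach for the grip.

Emit:
move_arm(targets=[[[45,30,-20,-0.6,-0.8,0,0],[45,40,-20,-0.6,0,0,0],[45,40,-20,-0.6,0,0,0],[45,40,-20.6,-0.7,0,0,0],[45,35,0,0,0,0,0],[45,20,0,0,0,0,0],[45,9,0,0,0,0,0],[45,5,0,0,0,0,0],[45,0,0,0,0,0,0]]])

```text
time_s: 3.7
position: [0.6072, 0.055, 0.0327]
eef_rot: [0.668, -0.233, -0.667, -0.233]
contact_force: [0.5, -0.5, 0.5]
gripper_width: 0.53
```

Run:
```python
from plant import bot
from h import *
pose(bot)
m=bot.camera_model("wrist");im=bot.read_camera("wrist");cv2.imwrite("pics/w2.png",im);np.savez("pics/w2.npz",**m)
```

```text
t 3.7 tcp [0.6072 0.055  0.0327] zyaw 141.47 down [ 0.001 -0.    -1.   ] F [ 0.46 -0.54  0.47] g 45.2 j6 -0.94
```

View pics/w2.png

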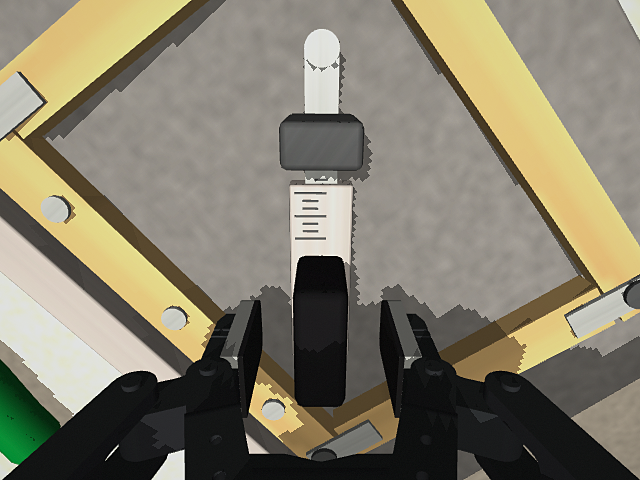

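The grip stands centred between the pads: block at columns 293–348, pads at 262 and 380. I close gently.

Emit:
move_arm(targets=[[[10,0,0,0,0,0,0],[10,0,0,0,0,0,0],[10,0,0,0,0,0,0],[10,0,0,0,0,0,0]]], squeeze=25)

```text
time_s: 4.25
position: [0.6073, 0.055, 0.0329]
eef_rot: [0.668, -0.233, -0.667, -0.233]
contact_force: [-0.5, -0.2, 6.4]
gripper_width: 0.205
```

Emit:
move_arm(targets=[[[10,0,-2,0.7,-0.6,0,0],[10,0,-2,0.7,-0.6,0,0],[10,0,-2,0.7,0,0,0],[10,0,-2,0.6,0,0,0],[10,0,-1,0,0,0,0],[10,0,0,0,0,0,0]]])

```text
time_s: 5.0
position: [0.6102, 0.063, 0.0329]
eef_rot: [0.67, -0.227, -0.67, -0.226]
contact_force: [-4.5, -6.7, 9.8]
gripper_width: 0.207
```

Run:
```python
from plant import bot
from h import *
pose(bot)
m=bot.camera_model("wrist");im=bot.read_camera("wrist");cv2.imwrite("pics/w3.png",im);np.savez("pics/w3.npz",**m)
```

```text
t 5.0 tcp [0.6102 0.063  0.0329] zyaw 142.68 down [ 0.    -0.002 -1.   ] F [-4.46 -6.73  9.79] g 17.6 j6 -0.95
```

View pics/w3.png

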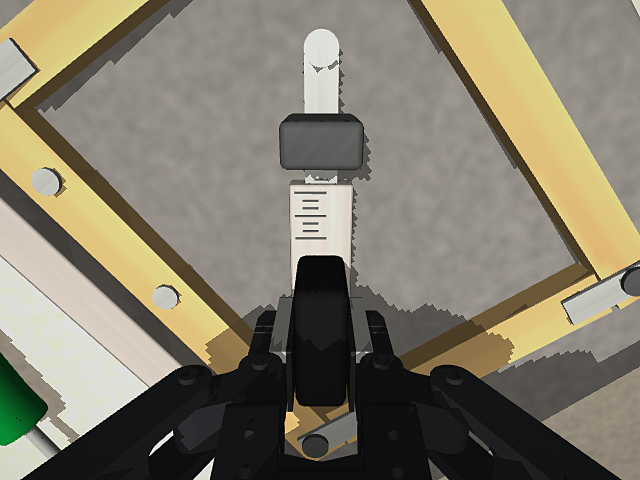

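The heel is against the corner, with about 8 N in the push direction. I ease off, release, rise and place the closed fingers between grip and thumb.

Emit:
move_arm(targets=[[[10,0,1,0,0,0,0],[40,0,0.5,0,0,0,0],[40,0,0,0,0,0,0],[40,-15,0,0,0,0,0],[30,-25,0,0,0,0,0],[0,0,20,0,0,0,0],[0,0,20,0,0,0,0],[0,0,0,0,0,0,0],[0,0,0,0,0,0,0]]])

```text
time_s: 6.18
position: [0.5853, 0.0308, 0.0724]
eef_rot: [0.67, -0.226, -0.67, -0.226]
contact_force: [-0.2, 0.8, -0.1]
gripper_width: -0.001
```

Run:
```python
from plant import bot
from h import *
pose(bot)
m=bot.camera_model("wrist");im=bot.read_camera("wrist");cv2.imwrite("pics/w4.png",im);np.savez("pics/w4.npz",**m)
```

```text
t 6.17 tcp [0.5853 0.0308 0.0724] zyaw 142.69 down [ 0.  0. -1.] F [-0.24  0.8  -0.07] g -0.1 j6 -1.01
```

View pics/w4.png

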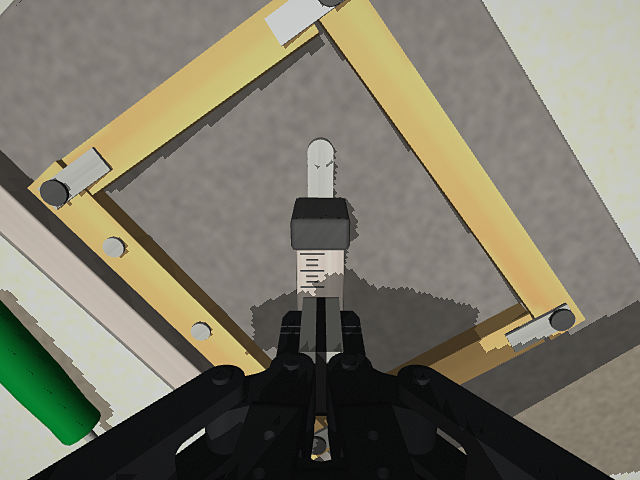

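The rule lies straight ahead with its tip end at (320,139) and the thumb at (320,225). Pins FR (54,192) and NL (562,319) are visible. Quick check before pushing.

Run:
```python
from h import *
m=dict(np.load("pics/w4.npz"));im=cv2.imread("pics/w4.png")
for n,u,v in [("FR",54,192),("NL",562,319)]:
    c,a=pin(im,u,v,18);print(n,c.round(1),a,onz(m,*c,.028).round(4))
for n,u,v,z in [("tipend",320,138.5,.022),("thumbtop rear",319,250,.056),("thumbtop front",319,221,.056)]:print(n,onz(m,u,v,z).round(4))
```

```text
FR [ 57.1 190.5] 128 [ 0.6568 -0.0734  0.028 ]
NL [558.2 316.8] 149 [0.5067 0.1227 0.028 ]
tipend [ 0.5488 -0.0192  0.022 ]
thumbtop rear [0.5734 0.0125 0.056 ]
thumbtop front [0.5659 0.0028 0.056 ]
```

Emit:
move_arm(targets=[[[0,8,3.5,0,0,0,0],[0,20,0,0,0,0,0],[0,14,0,0,0,0,0],[0,2,0,0,0,0,0],[0,0,4,0,0,0,0],[0,0,6,0,0,0,0],[0,0,6,0,0,0,0],[0,0,6,0,0,0,0],[0,0,6,0,0,0,0],[0,0,6,0,0,0,0],[0,0,4,0,0,0,0],[0,0,2,0,0,0,0],[0,0,0,0,0,0,0]]])

```text
time_s: 7.85
position: [0.5587, -0.0038, 0.0282]
eef_rot: [-0.67, 0.226, 0.67, 0.226]
contact_force: [0.2, 0.2, 0.2]
gripper_width: -0.002
```

Run:
```python
from plant import bot
from h import *
pose(bot)
m=bot.camera_model("wrist");im=bot.read_camera("wrist");cv2.imwrite("pics/w5.png",im);np.savez("pics/w5.npz",**m)
```

```text
t 7.85 tcp [ 0.5587 -0.0038  0.0282] zyaw 142.71 down [-0. -0. -1.] F [0.23 0.16 0.23] g -0.2 j6 -1.07
```

View pics/w5.png

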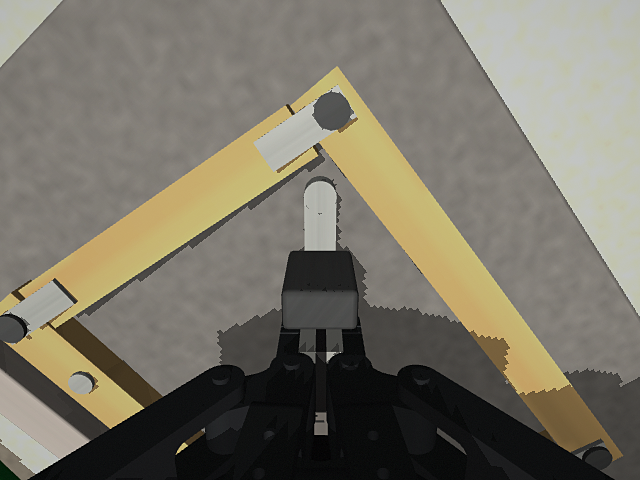

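The tip (320,180) is heading into the NR corner, with a few millimetres left. I continue in small steps.

Emit:
move_arm(targets=[[[0,0,1.5,0,0,0,0],[0,0,1.5,0,0,0,0],[0,0,1,0,0,0,0],[0,0,1,0,0,0,0],[0,0,0,0,0,0,0]]])

```text
time_s: 8.52
position: [0.5557, -0.0078, 0.0283]
eef_rot: [0.67, -0.226, -0.67, -0.226]
contact_force: [0.8, 1.3, -0.2]
gripper_width: 0.003
```

Run:
```python
from plant import bot
from h import *
pose(bot)
m=bot.camera_model("wrist");im=bot.read_camera("wrist");cv2.imwrite("pics/w6.png",im);np.savez("pics/w6.npz",**m)
c,a=pin(im,333,110,30);p=onz(m,*c,.028);print(c,a,p)
cv2.imwrite("pics/w6c.png",cv2.resize(im[60:320,180:460],None,fx=2,fy=2))
```

```text
t 8.53 tcp [ 0.5557 -0.0078  0.0283] zyaw 142.71 down [-0. -0. -1.] F [ 0.81  1.35 -0.19] g 0.2 j6 -1.08
[334.  83.] 1 [ 0.50148238 -0.07359918  0.028     ]
```

View pics/w6c.png

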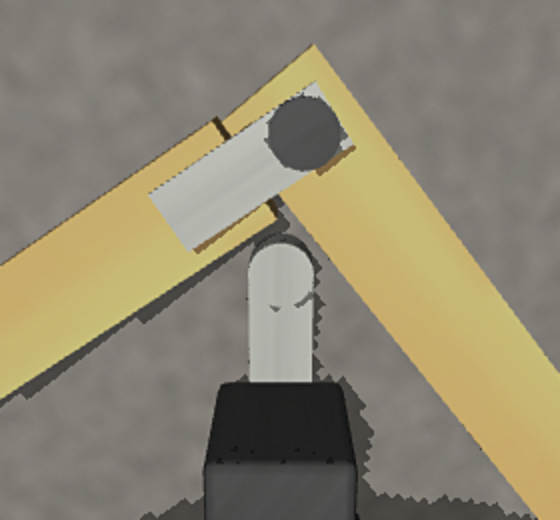

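The tip is about at the side bar. I measure the tip-to-pin distance.

Run:
```python
from h import *
m=dict(np.load("pics/w6.npz"))
t=onz(m,180+281/2,60+236/2,.022);p=onz(m,180+305/2,60+132/2,.028);d=np.array([-.606,-.795])
tc=t[:2]-.006*d;print(t,p,tc,np.linalg.norm(tc-p[:2]))
```

```text
[ 0.52419844 -0.05087487  0.022     ] [ 0.50981992 -0.06324129  0.028     ] [ 0.52783444 -0.04610487] 0.02486322244458806
```

Emit:
move_arm(targets=[[[0,0,1,0,0,0,0],[0,0,1,0,0,0,0],[0,0,0,0,0,0,0]]])

```text
time_s: 8.95
position: [0.5545, -0.0094, 0.0283]
eef_rot: [-0.67, 0.226, 0.67, 0.226]
contact_force: [-0.3, -0.2, 0.6]
gripper_width: 0.002
```

Emit:
move_arm(targets=[[[0,0,0.8,0,0,0,0],[0,0,0.8,0,0,0,0],[0,0,0,0,0,0,0]]])

```text
time_s: 9.32
position: [0.5535, -0.0107, 0.0283]
eef_rot: [-0.67, 0.226, 0.67, 0.226]
contact_force: [-0.6, 1.3, 0.6]
gripper_width: -0.001
```

Run:
```python
from plant import bot
from h import *
pose(bot)
m=bot.camera_model("wrist");im=bot.read_camera("wrist");cv2.imwrite("pics/w7.png",im);np.savez("pics/w7.npz",**m)
cv2.imwrite("pics/w7c.png",cv2.resize(im[60:320,180:460],None,fx=2,fy=2))
```

```text
t 9.32 tcp [ 0.5535 -0.0107  0.0283] zyaw 142.71 down [-0. -0. -1.] F [-0.64  1.28  0.59] g -0.0 j6 -1.09
```

View pics/w7c.png

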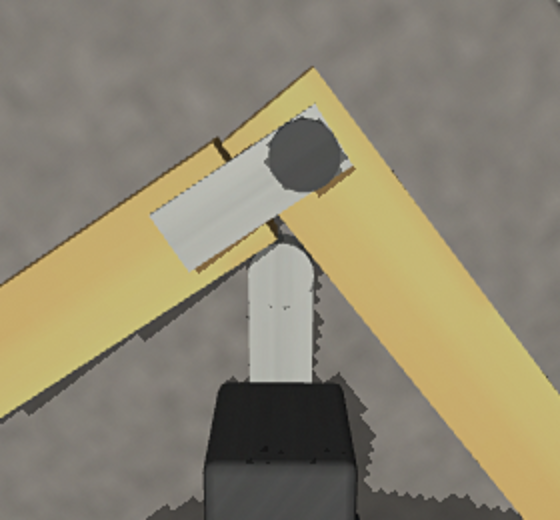

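The tip is now seated in the corner, about 22 mm from the pin. I retreat upward and check both ends from above.

Emit:
move_arm(targets=[[[0,0,-2,0,0,0,0],[0,-20,0,0,0,0,0],[0,-50,0,0,0,0,0],[0,-50,0,0,0,0,0],[0,-50,0,0,0,0,0],[0,-50,5,0,0,0,0],[0,0,0,0,0,0,0]]])

```text
time_s: 10.25
position: [0.5531, -0.0133, 0.2518]
eef_rot: [0.672, -0.226, -0.668, -0.226]
contact_force: [0.4, -0.1, -1.0]
gripper_width: -0.001
```

Run:
```python
from plant import bot
from h import *
pose(bot)
m=bot.camera_model("wrist");im=bot.read_camera("wrist");cv2.imwrite("pics/w8.png",im);np.savez("pics/w8.npz",**m)
```

```text
t 10.25 tcp [ 0.5531 -0.0133  0.2518] zyaw 142.7 down [ 0.006 -0.001 -1.   ] F [ 0.42 -0.09 -1.04] g -0.1 j6 -1.09
```

View pics/w8.png

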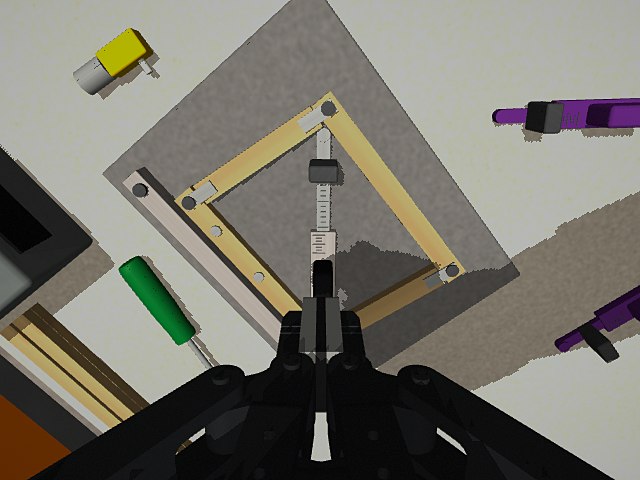

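The heel is hidden by the closed fingers, so I shift the view and open the jaws, which the next grasp needs anyway.

Emit:
move_arm(targets=[[[45,0,-30,0,0,0,0],[45,0,-30,0,0,0,0],[45,0,0,0,0,0,0]]])

```text
time_s: 10.68
position: [0.5884, 0.0361, 0.2465]
eef_rot: [-0.669, 0.226, 0.671, 0.225]
contact_force: [0.2, -0.1, -0.6]
gripper_width: 0.524
```

Run:
```python
from plant import bot
from h import *
pose(bot)
m=bot.camera_model("wrist");im=bot.read_camera("wrist");cv2.imwrite("pics/w9.png",im);np.savez("pics/w9.npz",**m)
cv2.imwrite("pics/w9c.png",cv2.resize(im[20:330,140:480],None,fx=1.9,fy=1.9))
```

```text
t 10.68 tcp [0.5884 0.0361 0.2465] zyaw 142.81 down [-0.002  0.    -1.   ] F [ 0.17 -0.06 -0.62] g 44.7 j6 -1.0
```

View pics/w9c.png

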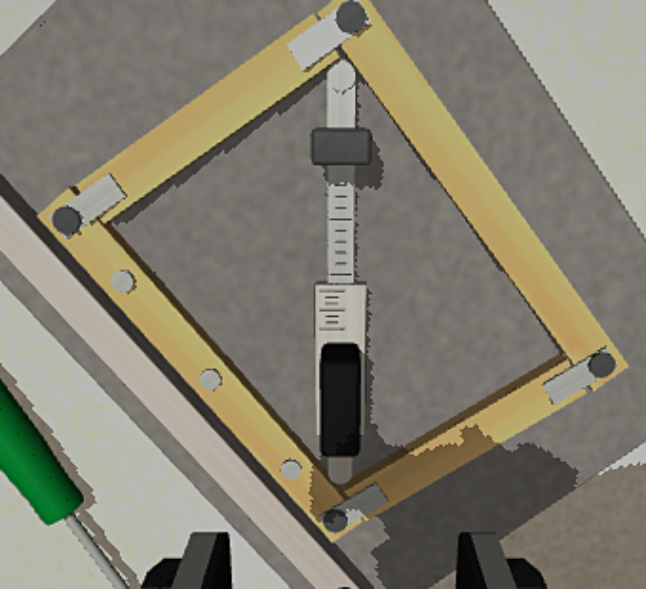

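Run:
```python
from h import *
m=dict(np.load("pics/w9.npz"));im=cv2.imread("pics/w9.png")
P={}
for n,u,v in [("NR",350,17),("FR",68,220),("FL",337,520),("NL",601,364)]:
    c,a=pin(im,140+u/1.9,20+v/1.9,10,70 if n!="FL" else 50);p=onz(m,*c,.028);P[n]=p[:2];print(n,(c-[140,20])*1.9,a,p.round(4))
frame(P)
f=lambda u,v,z:onz(m,140+u/1.9,20+v/1.9,z)[:2]
t=f(342,61,.022);h=f(340,485,.022);d=(t-h)/np.linalg.norm(t-h)
tc=t-.006*d;hc=h+.006*d
print('tip',tc,np.linalg.norm(tc-P['NR']),'heel',hc,np.linalg.norm(hc-P['FL']),'ext',np.linalg.norm(t-h)-.152,d)
```

```text
NR [341.05   4.75] 2 [ 0.5109 -0.0685  0.028 ]
FR [ 66.42692308 219.96153846] 52 [ 0.6592 -0.0735  0.028 ]
FL [332.46346154 514.86346154] 52 [0.6538 0.1122 0.028 ]
NL [600.4        363.10151515] 66 [0.506  0.1254 0.028 ]
far 0.1858 near 0.194 sl 0.1484 sr 0.1484 dFLNR 0.2304 dFRNL 0.2511
far yaw-90 1.66 near 1.47 sl -5.08 sr -1.92
tip [ 0.52677302 -0.04710489] 0.026653146925345268 heel [0.63894699 0.09894446] 0.019952464267917098 ext 0.044155946624950315 [-0.60912489 -0.79307432]
```

Run:
```python
from h import *
m=dict(np.load("pics/w9.npz"))
f=lambda u,v,z:onz(m,140+u/1.9,20+v/1.9,z)[:2]
P=dict(NR=f(350.5,16.5,.028),FL=f(336,520,.028),FR=f(66.5,220,.028),NL=f(600.5,363,.028));frame(P)
t=f(342,61,.022);h=f(340,485,.022);d=(t-h)/np.linalg.norm(t-h)
tc=t-.006*d;hc=h+.006*d
print(P['NR'],P['FL'],'tip',np.linalg.norm(tc-P['NR']),'heel',np.linalg.norm(hc-P['FL']),hc,tc)
```

```text
far 0.1891 near 0.1882 sl 0.1486 sr 0.1491 dFLNR 0.229 dFRNL 0.2511
far yaw-90 1.53 near 1.39 sl -3.77 sr -4.12
[ 0.51048071 -0.06276496] [0.65415176 0.11559043] tip 0.022598169720012225 heel 0.022544912167882573 [0.63894699 0.09894446] [ 0.52677302 -0.04710489]
```

Both noses measure 22.6 mm from their pins, with the tongue out about 44 mm and the frame unmoved (FL–NR 229 mm, FR–NL 251 mm by camera). Diagonal 1 is done. I now push the thumb back from its front with closed fingers.

Emit:
move_arm(targets=[[[0,0,48,-0.6,0,0,0],[0,0,48.6,-0.6,0,0,0],[0,40,0,0,0,0,0],[0,50,0,0,0,0,0],[0,50,0,0,0,0,0],[0,40,0,0,0,0,0],[0,20,0,0,0,0,0],[0,13,0,0,0,0,0],[0,0,0,0,0,0,0]]])

```text
time_s: 11.85
position: [0.5299, -0.043, 0.0348]
eef_rot: [-0.67, 0.226, 0.67, 0.226]
contact_force: [0.1, -0.0, 0.2]
gripper_width: 0.0
```

Run:
```python
from plant import bot
from h import *
pose(bot)
m=bot.camera_model("wrist");im=bot.read_camera("wrist");cv2.imwrite("pics/w10.png",im)
```

```text
t 11.85 tcp [ 0.5299 -0.043   0.0348] zyaw 142.69 down [-0.001  0.    -1.   ] F [ 0.11 -0.01  0.24] g 0.0 j6 -1.15
```

View pics/w10.png

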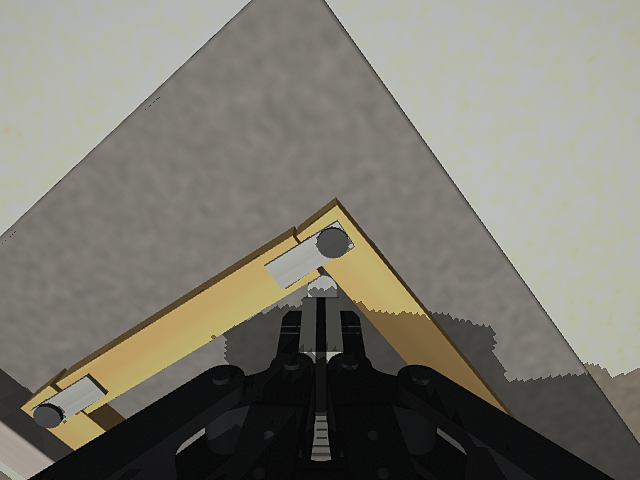

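The fingers stand in front of the thumb, over the tip at (322,285). I push back along the rule.

Emit:
move_arm(targets=[[[0,0,-4,0,0,0,0],[0,0,-6,0,0,0,0],[0,0,-6,0,0,0,0],[0,0,-6,0,0,0,0],[0,0,-6,0,0,0,0],[0,0,-6,0,0,0,0],[0,0,-6,0,0,0,0],[0,0,-5,0,0,0,0],[0,0,-2,0,0,0,0],[0,0,0,0,0,0,0]]])

```text
time_s: 13.15
position: [0.559, -0.0053, 0.0352]
eef_rot: [-0.67, 0.226, 0.67, 0.226]
contact_force: [0.0, 0.5, 0.3]
gripper_width: 0.001
```

Run:
```python
from plant import bot
from h import *
pose(bot)
m=bot.camera_model("wrist");im=bot.read_camera("wrist");cv2.imwrite("pics/w11.png",im)
```

```text
t 13.15 tcp [ 0.559  -0.0053  0.0352] zyaw 142.72 down [-0.  0. -1.] F [0.03 0.49 0.34] g 0.1 j6 -1.08
```

View pics/w11.png

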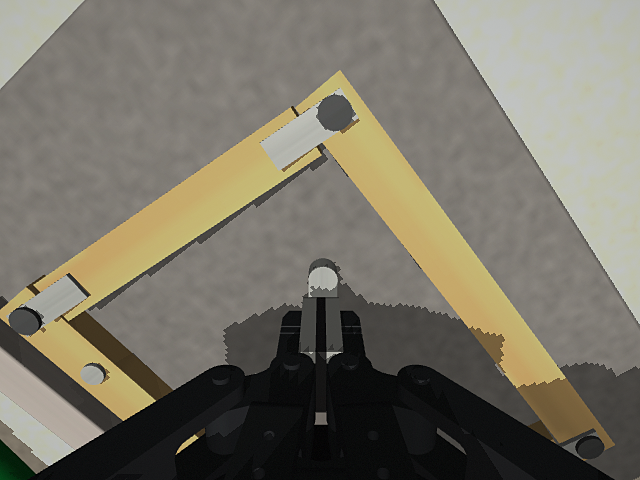

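The tongue is back to about 1 mm out. I rise, shift to the grip and grasp it.

Emit:
move_arm(targets=[[[0,-42,1,0,0,0,0],[45,0,-43,0,0,0,0],[45,0,-44.5,0,0,0,0],[45,0,0,0,0,0,0],[45,20,0,0,0,0,0],[45,20,0,0,0,0,0],[45,4,0,0,0,0,0],[10,0,0,0,0,0,0],[10,0,0,0,0,0,0],[10,0,0,0,0,0,0],[10,0,0,0,0,0,0]]])

```text
time_s: 14.58
position: [0.6117, 0.0632, 0.034]
eef_rot: [0.67, -0.226, -0.67, -0.226]
contact_force: [-3.5, -1.4, 6.2]
gripper_width: 0.203
```

Run:
```python
from plant import bot
from h import *
pose(bot)
m=bot.camera_model("wrist");im=bot.read_camera("wrist");cv2.imwrite("pics/w12.png",im)
```

```text
t 14.57 tcp [0.6117 0.0632 0.034 ] zyaw 142.71 down [ 0.001 -0.    -1.   ] F [-3.51 -1.39  6.21] g 17.3 j6 -0.95
```

View pics/w12.png

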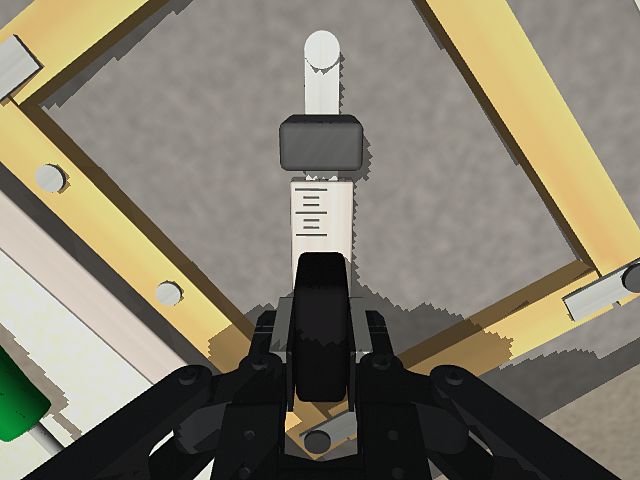

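The grasp is good: grip held at (322,330), heel still at the FL corner. I pull the heel out 21 mm and rotate +73.5° about the rule's middle, passing parallel to the rails (153 mm of rule in a 170 mm clear width).

Emit:
move_arm(targets=[[[10,0,5,0,0,0,0],[10,0,8,0,0,0,0],[10,0,8.5,0,0,0,0],[10,0,0.2,3.3,-7.35,0,0],[10,0,0.2,3.3,-7.35,0,0],[10,0,0.2,3.3,-7.35,0,0],[10,0,0.2,3.3,-7.35,0,0],[10,0,0.2,3.3,-7.35,0,0],[10,0,0,0,0,0,0]]])

```text
time_s: 15.75
position: [0.5836, 0.0514, 0.0339]
eef_rot: [0.708, -0.004, -0.706, -0.003]
contact_force: [0.7, -0.7, 7.1]
gripper_width: 0.204
```

Run:
```python
from plant import bot
from h import *
pose(bot)
cv2.imwrite("pics/w13.png",bot.read_camera("wrist"))
```

```text
t 15.75 tcp [0.5836 0.0514 0.0339] zyaw 179.43 down [ 0.002 -0.    -1.   ] F [ 0.73 -0.75  7.1 ] g 17.4 j6 -1.61
```

View pics/w13.png

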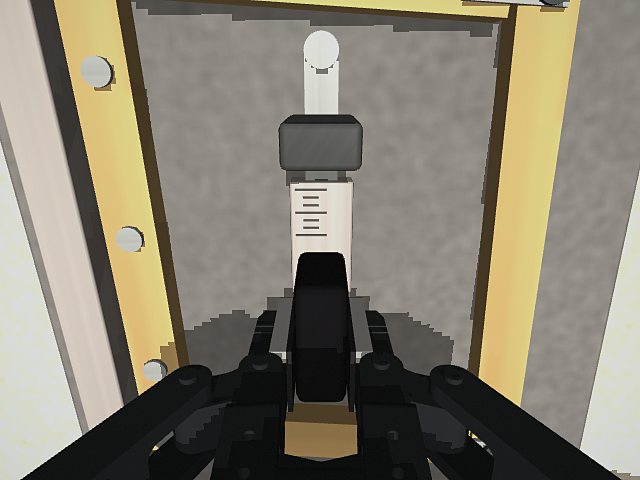

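The rule lies parallel to the rails, with its tip (321,33) clear of the right bar. I continue.

Emit:
move_arm(targets=[[[10,0,0.2,3.3,-7.35,0,0],[10,0,0.2,3.3,-7.35,0,0],[10,0,0.2,3.3,-7.35,0,0],[10,0,0.2,3.3,-7.35,0,0],[10,0,0.2,3.3,-7.35,0,0],[10,0,0,0,0,0,0]]])

```text
time_s: 16.55
position: [0.5683, 0.0466, 0.034]
eef_rot: [0.673, 0.219, -0.672, 0.22]
contact_force: [1.1, 1.0, 7.1]
gripper_width: 0.203
```

Emit:
move_arm(targets=[[[10,0,-8,0,0,0,0],[10,0,-9,0,0,0,0],[10,0,-6,0,0,0,0],[10,0,-3,0,0,0,0],[10,0,0,0,0,0,0]]])

```text
time_s: 17.18
position: [0.5531, 0.0673, 0.034]
eef_rot: [0.673, 0.218, -0.672, 0.219]
contact_force: [1.5, -2.8, 7.6]
gripper_width: 0.202
```

Run:
```python
from plant import bot
from h import *
pose(bot)
cv2.imwrite("pics/w14.png",bot.read_camera("wrist"))
```

```text
t 17.18 tcp [0.5531 0.0673 0.034 ] zyaw -143.98 down [ 0.002 -0.001 -1.   ] F [ 1.52 -2.83  7.63] g 17.2 j6 -2.22
```

View pics/w14.png

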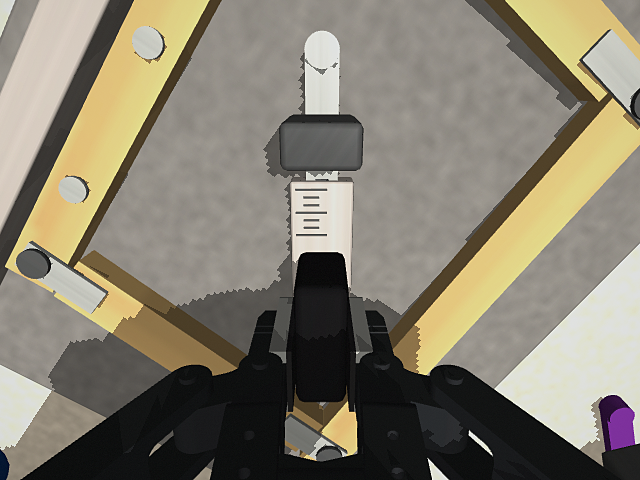

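Emit:
move_arm(targets=[[[10,0,-2,0.4,0,0,0],[10,0,-1.5,0.3,0,0,0],[10,0,-1,0,0,0,0],[10,0,0,0,0,0,0]]])

```text
time_s: 17.73
position: [0.5501, 0.0702, 0.034]
eef_rot: [0.673, 0.218, -0.672, 0.219]
contact_force: [3.7, -4.0, 6.0]
gripper_width: 0.202
```

Emit:
move_arm(targets=[[[10,0,-1,0,0,0,0],[10,0,0,0,0,0,0]]])

```text
time_s: 17.98
position: [0.5496, 0.0709, 0.034]
eef_rot: [0.673, 0.218, -0.672, 0.219]
contact_force: [4.2, -5.0, 6.7]
gripper_width: 0.203
```

Run:
```python
from plant import bot
from h import *
pose(bot)
cv2.imwrite("pics/w15.png",bot.read_camera("wrist"))
```

```text
t 17.98 tcp [0.5496 0.0709 0.034 ] zyaw -144.0 down [ 0.002 -0.001 -1.   ] F [ 4.16 -5.03  6.69] g 17.4 j6 -2.22
```

View pics/w15.png

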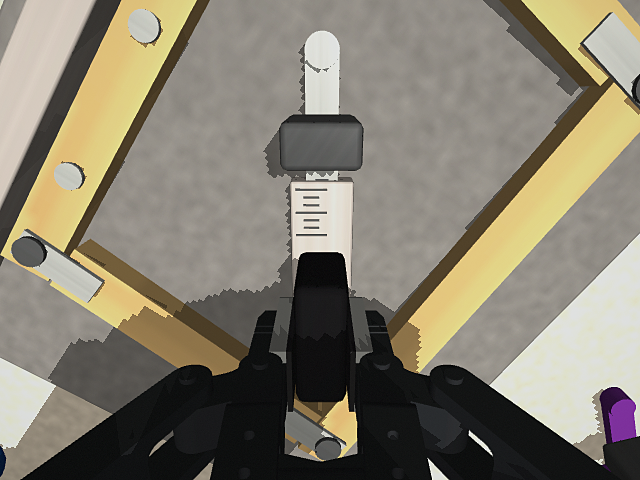

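The force is rising (3→6.5 N along the rule), so the heel is at the corner. I ease, release and check from above.

Emit:
move_arm(targets=[[[10,0,0.8,0,0,0,0],[45,0,0,0,0,0,0],[45,0,0,0,0,0,0],[45,-20,0,0,0,0,0],[45,-50,10,0,0,0,0],[45,-50,10,0,0,0,0],[45,-50,10,0,0,0,0],[45,-46,0,0,0,0,0],[45,0,0,0,0,0,0]]])

```text
time_s: 19.15
position: [0.5677, 0.0467, 0.2522]
eef_rot: [0.674, 0.219, -0.671, 0.22]
contact_force: [0.5, -0.0, -1.2]
gripper_width: 0.525
```

Run:
```python
from plant import bot
from h import *
pose(bot)
m=bot.camera_model("wrist");im=bot.read_camera("wrist");cv2.imwrite("pics/w16.png",im);np.savez("pics/w16.npz",**m)
```

```text
t 19.15 tcp [0.5677 0.0467 0.2522] zyaw -143.84 down [ 0.005 -0.    -1.   ] F [ 0.55 -0.01 -1.23] g 44.8 j6 -2.26
```

View pics/w16.png

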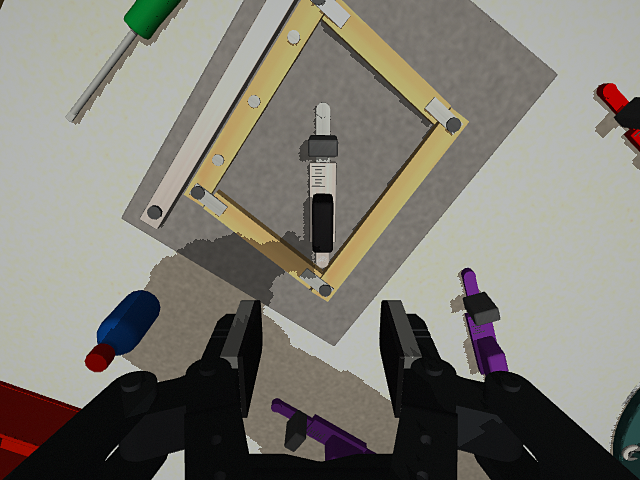

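Run:
```python
from h import *
m=dict(np.load("pics/w16.npz"));im=cv2.imread("pics/w16.png")
cv2.imwrite("pics/w16c.png",cv2.resize(im[90:310,180:480],None,fx=2.6,fy=2.6,interpolation=cv2.INTER_CUBIC))
P={}
for n,u,v in [("NR",453,124),("FL",198,193),("NL",324,290)]:
    c,a=pin(im,u,v,9,75);p=onz(m,*c,.028);P[n]=p[:2];print(n,c,a,p.round(4))
P['FR']=onz(m,319,0,.028)[:2];print(P['FR'])
frame(P)
```

```text
NR [453.14864865 124.83783784] 74 [ 0.5109 -0.0626  0.028 ]
FL [197.048 192.368] 125 [0.6554 0.1154 0.028 ]
NL [324.69230769 290.29807692] 104 [0.5064 0.1262 0.028 ]
[ 0.65735133 -0.07165465]
far 0.1871 near 0.1888 sl 0.1493 sr 0.1468 dFLNR 0.2293 dFRNL 0.2488
far yaw-90 0.61 near 1.34 sl -4.14 sr -3.55
```

View pics/w16c.png

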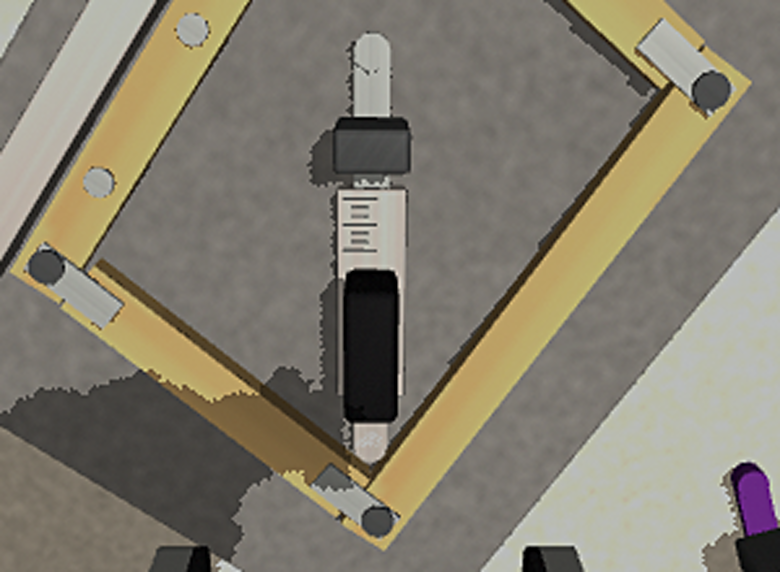

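Run:
```python
from h import *
m=dict(np.load("pics/w16.npz"))
f=lambda u,v,z:onz(m,180+u/2.6,90+v/2.6,z)[:2]
t=f(373,33,.022);h=f(371,464,.022);d=(t-h)/np.linalg.norm(t-h);hc=h+.006*d;NL=np.array([.5064,.1262])
print('L',np.linalg.norm(t-h),'heel',hc,np.linalg.norm(hc-NL),'yaw',np.degrees(np.arctan2(d[1],d[0])))
g=np.array([.6430,-.0566])-hc;print('need yaw',np.degrees(np.arctan2(g[1],g[0])),'ext',np.linalg.norm(g)-.14)
th=hc+d*.0866;print('gapcentre',th, 'grip',hc+d*.045)
```

```text
L 0.1524646025700169 heel [0.52349961 0.10615827] 0.026345162978765446 yaw -54.013526763034065
need yaw -53.713138404739496 ext 0.06191730418903926
gapcentre [0.57438527 0.03608539] grip [0.54994135 0.06974626]
```

The heel is 26.3 mm from the pin and ideally about 24, so slightly loose. I put closed fingers into the gap, first nudge the grip backwards to seat the heel, then push the thumb forward.

Emit:
move_arm(targets=[[[0,40,6,0.4,0,0,0],[0,50,6.5,0.4,0,0,0],[0,50,0,0,0,0,0],[0,35,0,0,0,0,0],[0,30,0,0,0,0,0],[0,17,0,0,0,0,0],[0,2,0,0,0,0,0],[0,0,-4,0,0,0,0],[0,0,-2,0,0,0,0],[0,0,-1,0,0,0,0],[0,0,0,0,0,0,0]]])

```text
time_s: 20.58
position: [0.5693, 0.042, 0.0256]
eef_rot: [0.672, 0.22, -0.672, 0.22]
contact_force: [0.4, -0.4, -0.0]
gripper_width: 0.001
```

Emit:
move_arm(targets=[[[0,0,-1,0,0,0,0],[0,0,0,0,0,0,0]]])

```text
time_s: 20.82
position: [0.569, 0.0425, 0.0256]
eef_rot: [0.672, 0.219, -0.672, 0.22]
contact_force: [1.3, -2.8, 1.9]
gripper_width: 0.001
```

Run:
```python
from plant import bot
from h import *
pose(bot)
m=bot.camera_model("wrist");im=bot.read_camera("wrist");cv2.imwrite("pics/w17.png",im);np.savez("pics/w17.npz",**m)
```

```text
t 20.82 tcp [0.569  0.0425 0.0256] zyaw -143.8 down [ 0.001 -0.    -1.   ] F [ 1.29 -2.83  1.91] g 0.1 j6 -2.27
```

View pics/w17.png

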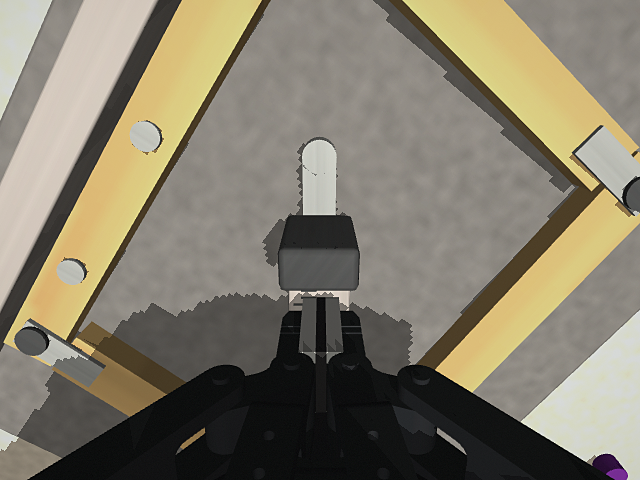

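The force of about 3 N marks contact with the grip front. I nudge a couple of millimetres more.

Emit:
move_arm(targets=[[[0,0,-0.8,0,0,0,0],[0,0,-0.8,0,0,0,0],[0,0,0,0,0,0,0]]])

```text
time_s: 21.25
position: [0.568, 0.0439, 0.0255]
eef_rot: [0.672, 0.22, -0.672, 0.22]
contact_force: [2.4, -3.6, 4.1]
gripper_width: 0.001
```

Emit:
move_arm(targets=[[[0,0,-0.8,0,0,0,0],[0,0,0,0,0,0,0]]])

```text
time_s: 21.5
position: [0.5675, 0.0446, 0.0255]
eef_rot: [0.672, 0.22, -0.672, 0.22]
contact_force: [3.3, -3.7, 4.4]
gripper_width: -0.001
```

The heel is now computed to be 23 mm from NL (4–5 N), so it is seated. I push the thumb forward.

Emit:
move_arm(targets=[[[0,0,8,0,0,0,0],[0,0,7,0,0,0,0],[0,0,4,0,0,0,0],[0,0,6,0,0,0,0],[0,0,7,0,0,0,0],[0,0,7,0,0,0,0],[0,0,7,0,0,0,0],[0,0,7,0,0,0,0],[0,0,6,0,0,0,0],[0,0,4,0,0,0,0],[0,0,2,0,0,0,0],[0,0,0,0,0,0,0]]])

```text
time_s: 23.0
position: [0.6057, -0.0079, 0.0253]
eef_rot: [0.672, 0.22, -0.672, 0.22]
contact_force: [0.8, -0.3, -0.2]
gripper_width: -0.0
```

Run:
```python
from plant import bot
from h import *
pose(bot)
m=bot.camera_model("wrist");im=bot.read_camera("wrist");cv2.imwrite("pics/w18.png",im);np.savez("pics/w18.npz",**m)
```

```text
t 23.0 tcp [ 0.6057 -0.0079  0.0253] zyaw -143.79 down [ 0. -0. -1.] F [ 0.79 -0.32 -0.22] g -0.0 j6 -2.35
```

View pics/w18.png

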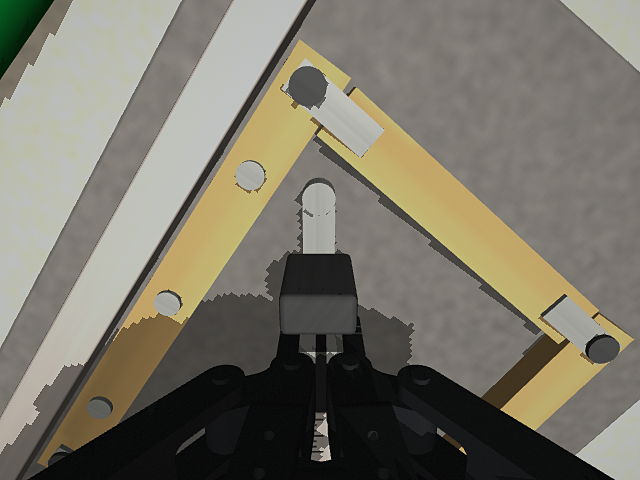

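```bash
cat >> h.py <<'E'
def tipd(m,t,p,d):
    t=onz(m,*t,.022)[:2];p=onz(m,*p,.028)[:2];d=np.array(d);tc=t-.006*d
    print('tip',tc.round(4),'pin',p.round(4),'dist',np.linalg.norm(tc-p).round(4),'v',(tc-p).round(4));return tc
E
python3 - <<'E'
from h import *
m=dict(np.load("pics/w18.npz"));tipd(m,(319,179),(307.5,87.5),(.59,-.807))
E
```

```text
tip [ 0.6352 -0.0466] pin [ 0.6594 -0.0737] dist 0.0364 v [-0.0242  0.0272]
```

About 12.5 mm are left, well in line with the corner.

Emit:
move_arm(targets=[[[0,0,3,0,0,0,0],[0,0,3,0,0,0,0],[0,0,2,0,0,0,0],[0,0,1,0,0,0,0],[0,0,1,0,0,0,0],[0,0,0,0,0,0,0]]])

```text
time_s: 23.8
position: [0.6115, -0.0159, 0.0253]
eef_rot: [0.672, 0.22, -0.672, 0.22]
contact_force: [-0.4, -0.2, 0.1]
gripper_width: -0.001
```

Emit:
move_arm(targets=[[[0,0,0.8,0,0,0,0],[0,0,0.8,0,0,0,0],[0,0,0,0,0,0,0]]])

```text
time_s: 24.18
position: [0.6124, -0.0172, 0.0253]
eef_rot: [-0.672, -0.22, 0.672, -0.22]
contact_force: [-0.4, 0.5, 0.5]
gripper_width: -0.001
```

Run:
```python
from plant import bot
from h import *
pose(bot)
m=bot.camera_model("wrist");im=bot.read_camera("wrist");cv2.imwrite("pics/w19.png",im);np.savez("pics/w19.npz",**m)
cv2.imwrite("pics/w19c.png",cv2.resize(im[60:320,180:460],None,fx=2,fy=2))
```

```text
t 24.18 tcp [ 0.6124 -0.0172  0.0253] zyaw -143.79 down [-0. -0. -1.] F [-0.4   0.46  0.45] g -0.1 j6 -2.36
```

View pics/w19c.png

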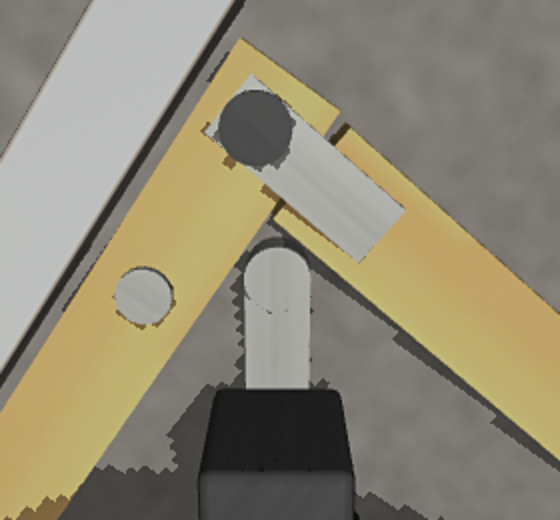

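Emit:
move_arm(targets=[[[0,0,0.7,0,0,0,0],[0,0,0.7,0,0,0,0],[0,0,0,0,0,0,0]]])

```text
time_s: 24.6
position: [0.6133, -0.0183, 0.0253]
eef_rot: [0.672, 0.22, -0.672, 0.22]
contact_force: [0.6, -0.2, 0.1]
gripper_width: 0.001
```

Run:
```python
from plant import bot
from h import *
m=dict(np.load("pics/w19.npz"));tipd(m,(180+277/2,60+246/2),(180+257/2,60+128/2),(.59,-.807))
pose(bot)
m=bot.camera_model("wrist");im=bot.read_camera("wrist");cv2.imwrite("pics/w20.png",im);np.savez("pics/w20.npz",**m)
cv2.imwrite("pics/w20c.png",cv2.resize(im[60:320,180:460],None,fx=2,fy=2))
```

```text
tip [ 0.6412 -0.0547] pin [ 0.6595 -0.0743] dist 0.0267 v [-0.0182  0.0196]
t 24.6 tcp [ 0.6133 -0.0183  0.0253] zyaw -143.79 down [ 0. -0. -1.] F [ 0.56 -0.23  0.09] g 0.1 j6 -2.37
```

View pics/w20c.png

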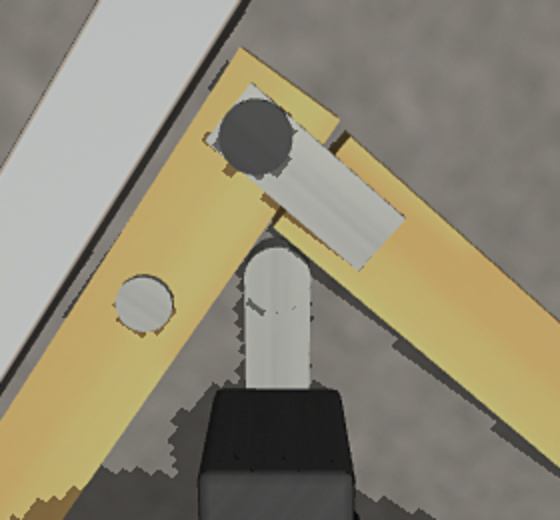

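Now about 25.4 mm. I push about 1.5 mm more until it is snug.

Emit:
move_arm(targets=[[[0,0,0.7,0,0,0,0],[0,0,0.7,0,0,0,0],[0,0,0,0,0,0,0]]])

```text
time_s: 25.02
position: [0.6141, -0.0195, 0.0253]
eef_rot: [0.672, 0.22, -0.672, 0.22]
contact_force: [-1.1, -0.2, -0.7]
gripper_width: -0.0
```

Run:
```python
from plant import bot
from h import *
pose(bot)
m=bot.camera_model("wrist");im=bot.read_camera("wrist");cv2.imwrite("pics/w21.png",im);np.savez("pics/w21.npz",**m)
cv2.imwrite("pics/w21c.png",cv2.resize(im[60:320,180:460],None,fx=2,fy=2))
```

```text
t 25.02 tcp [ 0.6141 -0.0195  0.0253] zyaw -143.79 down [ 0. -0. -1.] F [-1.08 -0.18 -0.7 ] g -0.0 j6 -2.37
```

View pics/w21c.png

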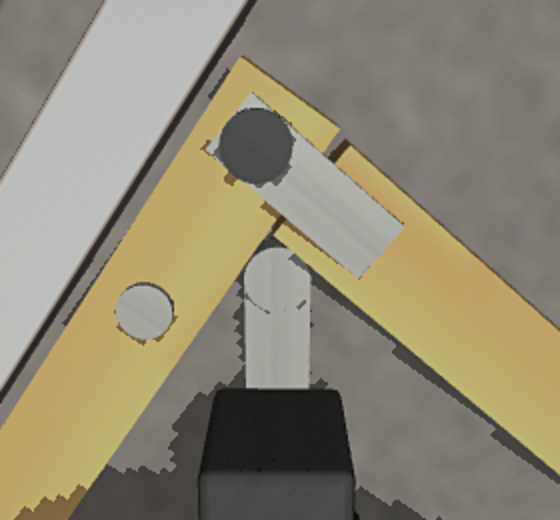

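Emit:
move_arm(targets=[[[0,0,0.7,0,0,0,0],[0,0,0,0,0,0,0],[0,0,0,0,0,0,0]]])

```text
time_s: 25.45
position: [0.6143, -0.0197, 0.0252]
eef_rot: [-0.672, -0.22, 0.672, -0.22]
contact_force: [-1.6, 3.5, 1.1]
gripper_width: -0.001
```

Emit:
move_arm(targets=[[[0,0,-2,0,0,0,0],[0,-40,0,0,0,0,0],[45,-50,-20,0,0,0,0],[45,-50,-20,0,0,0,0],[45,-50,-20,0,0,0,0],[45,-32,0,0,0,0,0],[45,0,0,0,0,0,0]]])

```text
time_s: 26.32
position: [0.5789, 0.03, 0.2497]
eef_rot: [0.673, 0.219, -0.671, 0.221]
contact_force: [-0.2, 0.1, -1.0]
gripper_width: 0.524
```

Run:
```python
from plant import bot
from h import *
pose(bot)
m=bot.camera_model("wrist");im=bot.read_camera("wrist");cv2.imwrite("pics/w22.png",im);np.savez("pics/w22.npz",**m)
cv2.imwrite("pics/w22c.png",cv2.resize(im[20:330,140:540],None,fx=1.9,fy=1.9))
```

```text
t 26.32 tcp [0.5789 0.03   0.2497] zyaw -143.77 down [ 0.005 -0.001 -1.   ] F [-0.18  0.13 -1.04] g 44.8 j6 -2.29
```

View pics/w22c.png

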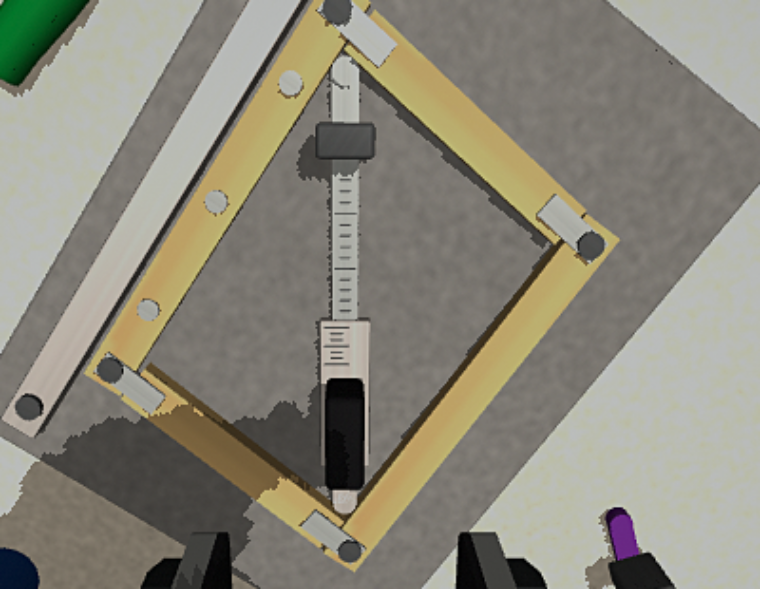

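Contact with 3.8 N, so it is snug. I measure both ends.

Run:
```python
from h import *
m=dict(np.load("pics/w22.npz"))
f=lambda u,v,z:onz(m,140+u/1.9,20+v/1.9,z)[:2]
P=dict(NR=f(591,245,.028),FL=f(110,370,.028),FR=f(337.5,11,.028),NL=f(350,551.5,.028));frame(P)
for k in P:print(k,P[k].round(4))
t=f(344,55,.022);h=f(343,515,.022);d=(t-h)/np.linalg.norm(t-h)
tc=t-.006*d;hc=h+.006*d
print('tip',np.linalg.norm(tc-P['FR']),'heel',np.linalg.norm(hc-P['NL']),hc,tc,'ext',np.linalg.norm(t-h)-.152,d)
```

```text
far 0.1881 near 0.1892 sl 0.1495 sr 0.1482 dFLNR 0.2293 dFRNL 0.2508
far yaw-90 1.13 near 1.51 sl -4.15 sr -3.77
NR [ 0.5107 -0.0632]
FL [0.6549 0.1152]
FR [ 0.6586 -0.0729]
NL [0.5058 0.126 ]
tip 0.022331984944093556 heel 0.023978638740873616 [0.52266897 0.1089696 ] [ 0.64335956 -0.05658966] ext 0.06488066639853488 [ 0.5890775  -0.80807654]
```

Diagonal 2 is done: noses at 22.3 and 24.0 mm, tongue out 64.9 mm against 44.2 mm on the first. FL–NR is about 21 mm shorter, so the near rail must go right, by roughly 14.5 mm. First I retract the tongue.

Emit:
move_arm(targets=[[[0,0,50,-0.4,0,0,0],[0,0,51.5,-0.4,0,0,0],[0,40,0,0,0,0,0],[0,50,0,0,0,0,0],[0,50,0,0,0,0,0],[0,40,0,0,0,0,0],[0,20,0,0,0,0,0],[0,15,0,0,0,0,0],[0,0,0,0,0,0,0]]])

```text
time_s: 27.5
position: [0.6377, -0.0513, 0.0311]
eef_rot: [-0.671, -0.22, 0.673, -0.219]
contact_force: [0.0, -1.0, -0.4]
gripper_width: 0.0
```

Run:
```python
from plant import bot
from h import *
pose(bot)
m=bot.camera_model("wrist");im=bot.read_camera("wrist");cv2.imwrite("pics/w23.png",im)
```

```text
t 27.5 tcp [ 0.6377 -0.0513  0.0311] zyaw -143.79 down [-0.002  0.    -1.   ] F [ 0.04 -1.03 -0.41] g 0.0 j6 -2.41
```

View pics/w23.png

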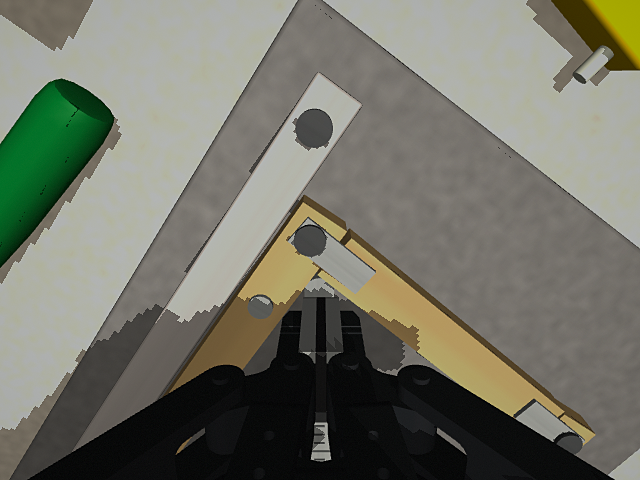

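Emit:
move_arm(targets=[[[0,0,-4,0,0,0,0],[0,0,-6,0,0,0,0],[0,0,-7,0,0,0,0],[0,0,-7,0,0,0,0],[0,0,-7,0,0,0,0],[0,0,-7,0,0,0,0],[0,0,-7,0,0,0,0],[0,0,-7,0,0,0,0],[0,0,-6,0,0,0,0],[0,0,-5,0,0,0,0],[0,0,-2,0,0,0,0],[0,0,0,0,0,0,0]]])

```text
time_s: 29.05
position: [0.5999, 0.0012, 0.0322]
eef_rot: [-0.672, -0.22, 0.672, -0.22]
contact_force: [-0.4, 0.1, -0.2]
gripper_width: -0.001
```

Run:
```python
from plant import bot
from h import *
pose(bot)
```

```text
t 29.05 tcp [0.5999 0.0012 0.0322] zyaw -143.78 down [-0.  0. -1.] F [-0.37  0.11 -0.21] g -0.1 j6 -2.34
```

Emit:
move_arm(targets=[[[0,-42,1,0,0,0,0],[45,0,-44,-0.6,0,0,0],[45,0,-44.5,-0.6,0,0,0],[45,0,0,0,0,0,0],[45,20,0,0,0,0,0],[45,16,0,0,0,0,0],[45,4,0,0,0,0,0],[10,0,0,0,0,0,0],[10,0,0,0,0,0,0],[10,0,0,0,0,0,0],[10,0,0,0,0,0,0]]])

```text
time_s: 30.42
position: [0.5497, 0.0722, 0.0347]
eef_rot: [0.672, 0.219, -0.672, 0.22]
contact_force: [0.0, -3.0, 4.3]
gripper_width: 0.205
```

Emit:
move_arm(targets=[[[10,0,5,0,0,0,0],[10,0,9,0,0,0,0],[10,0,9,0,0,0,0],[10,0,7,0,0,0,0],[10,0,0,0,0,0,0]]])

```text
time_s: 31.05
position: [0.5672, 0.0485, 0.0347]
eef_rot: [0.672, 0.22, -0.672, 0.219]
contact_force: [-1.6, 0.9, 8.1]
gripper_width: 0.202
```

Run:
```python
from plant import bot
from h import *
pose(bot)
m=bot.camera_model("wrist");im=bot.read_camera("wrist");cv2.imwrite("pics/w24.png",im)
```

```text
t 31.05 tcp [0.5672 0.0485 0.0347] zyaw -143.78 down [ 0.     0.001 -1.   ] F [-1.63  0.92  8.11] g 17.3 j6 -2.26
```

View pics/w24.png

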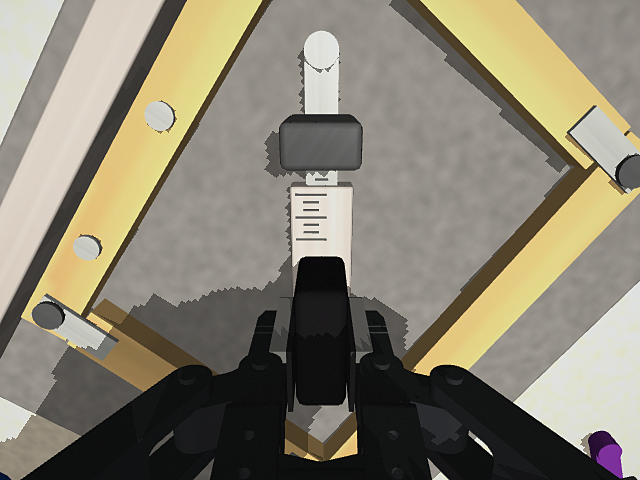

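The rule lies free in the middle. I release, rise, turn the tool so its y axis points along the rail towards the right, and go outside the left end of the near rail.

Emit:
move_arm(targets=[[[45,0,0,0,0,0,0],[45,0,0,0,0,0,0],[45,-25,0,0,0,0,0],[0,-45,0,0,0,0,0],[0,0,0,0,8.7,0,0],[0,0,0,0,8.7,0,0],[0,0,0,0,8.7,0,0],[0,0,0,0,8.7,0,0],[0,0,-40,20,0,0,0],[0,0,-40,20,0,0,0],[0,0,-36,21.5,0,0,0],[0,0,0,0,0,0,0]]])

```text
time_s: 32.6
position: [0.5012, 0.1645, 0.1043]
eef_rot: [-0.707, -0.01, 0.707, -0.01]
contact_force: [0.5, -0.4, -0.9]
gripper_width: -0.001
```

Run:
```python
from plant import bot
from h import *
pose(bot)
m=bot.camera_model("wrist");im=bot.read_camera("wrist");cv2.imwrite("pics/w25.png",im);np.savez("pics/w25.npz",**m)
```

```text
t 32.6 tcp [0.5012 0.1645 0.1043] zyaw -178.42 down [-0.001  0.    -1.   ] F [ 0.46 -0.39 -0.92] g -0.1 j6 -1.44
```

View pics/w25.png

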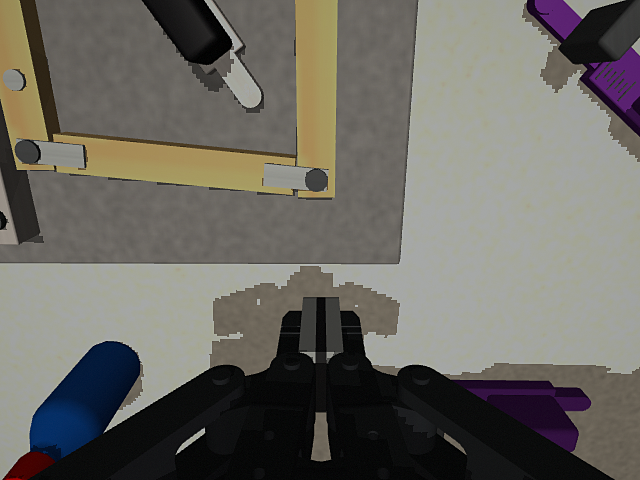

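The near rail stands vertically in the image, with its left end at (315,197) and the NL pin at (316,180). The fingers are aligned outside it. I descend.

Emit:
move_arm(targets=[[[0,40,0,0,0,0,0],[0,30,0,-1,0,0,0],[0,14,0,0,0,0,0],[0,2,0,0,0,0,0],[0,0,0,0,0,0,0]]])

```text
time_s: 33.28
position: [0.5044, 0.1625, 0.0191]
eef_rot: [0.707, 0.009, -0.707, 0.009]
contact_force: [0.6, 0.8, -0.0]
gripper_width: -0.001
```

Emit:
move_arm(targets=[[[0,0,5,0,0,0,0],[0,0,5,0,0,0,0],[0,0,4,0,0,0,0],[0,0,2,0,0,0,0],[0,0,0,0,0,0,0]]])

```text
time_s: 33.9
position: [0.5042, 0.1478, 0.0186]
eef_rot: [0.707, 0.01, -0.707, 0.008]
contact_force: [-0.0, 10.5, 1.8]
gripper_width: 0.0
```

Run:
```python
from plant import bot
from h import *
pose(bot)
m=bot.camera_model("wrist");im=bot.read_camera("wrist");cv2.imwrite("pics/w26.png",im);np.savez("pics/w26.npz",**m)
```

```text
t 33.9 tcp [0.5042 0.1478 0.0186] zyaw -178.56 down [ 0.     0.003 -1.   ] F [-0.05 10.52  1.77] g 0.0 j6 -1.47
```

View pics/w26.png

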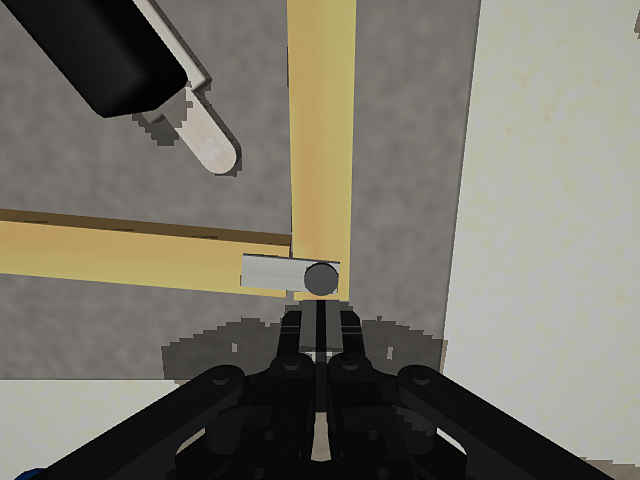

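Contact at TCP y ≈ 0.1478 with 10.5 N. About 14.5 mm is needed, so I push 11 mm slowly, then measure.

Emit:
move_arm(targets=[[[0,0,1,0,0,0,0],[0,0,1.5,0,0,0,0],[0,0,1.5,0,0,0,0],[0,0,1.5,0,0,0,0],[0,0,1.5,0,0,0,0],[0,0,1.5,0,0,0,0],[0,0,1.5,0,0,0,0],[0,0,1,0,0,0,0],[0,0,0,0,0,0,0]]])

```text
time_s: 35.08
position: [0.5039, 0.1372, 0.0184]
eef_rot: [-0.707, -0.011, 0.707, -0.008]
contact_force: [-3.5, 14.3, 2.9]
gripper_width: -0.003
```

Run:
```python
from plant import bot
from h import *
pose(bot)
m=bot.camera_model("wrist");im=bot.read_camera("wrist");cv2.imwrite("pics/w27.png",im);np.savez("pics/w27.npz",**m)
m=bot.camera_model("top");im=bot.read_camera("top");cv2.imwrite("pics/t27.png",im)
```

```text
t 35.08 tcp [0.5039 0.1372 0.0184] zyaw -178.53 down [-0.001  0.004 -1.   ] F [-3.49 14.34  2.89] g -0.3 j6 -1.49
```

View pics/w27.png

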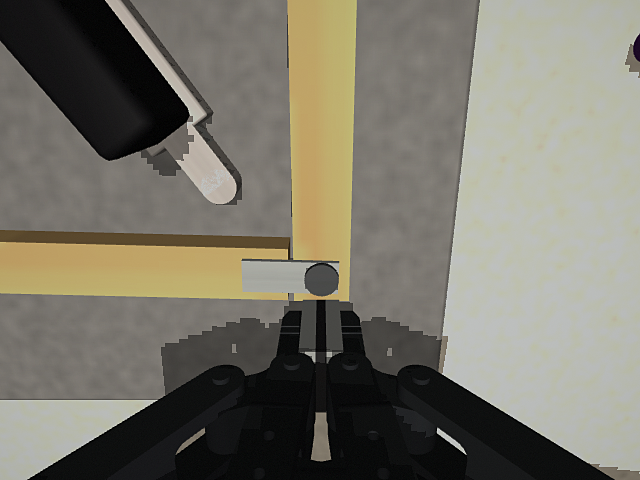

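Emit:
move_arm(targets=[[[0,0,1.5,0,0,0,0],[0,0,1.3,0,0,0,0],[0,0,0,0,0,0,0],[0,0,-5,0,0,0,0],[0,-30,0,0,0,0,0],[0,-50,30,0,0,0,0],[0,-55,40,-15,0,0,0],[0,-55,40,-20,0,0,0],[0,-50,20,-25,0,0,0],[0,0,10,-18,0,0,0],[0,0,0,0,0,0,0]]])

```text
time_s: 36.55
position: [0.5823, 0.0078, 0.2458]
eef_rot: [-0.707, -0.008, 0.707, -0.008]
contact_force: [-0.3, 0.4, -0.5]
gripper_width: 0.002
```

Run:
```python
from plant import bot
from h import *
pose(bot)
m=bot.camera_model("wrist");im=bot.read_camera("wrist");cv2.imwrite("pics/w28.png",im);np.savez("pics/w28.npz",**m)
```

```text
t 36.55 tcp [0.5823 0.0078 0.2458] zyaw -178.65 down [-0. -0. -1.] F [-0.28  0.38 -0.48] g 0.2 j6 -1.72
```

View pics/w28.png

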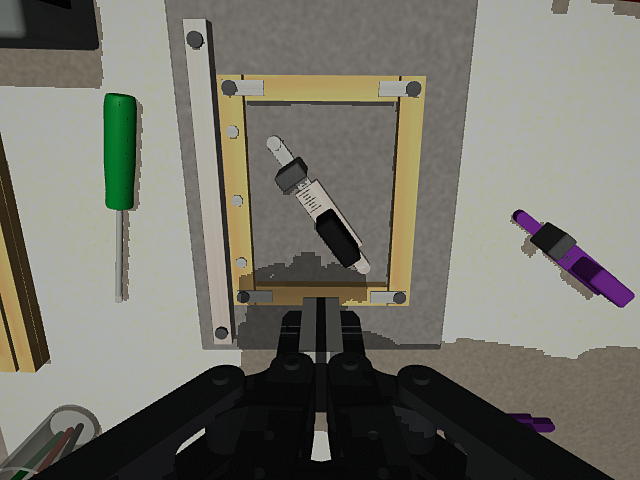

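All four pins are visible: FR (229,88), NR (413,89), NL (400,298) and FL (243,297). I measure.

```bash
cat >> h.py <<'E'
def pinr(im,u,v,r=14,th=85):
    # refined: largest dark blob near guess -> min enclosing circle
    u,v=int(u),int(v);g=cv2.cvtColor(im,cv2.COLOR_BGR2GRAY)[v-r:v+r+1,u-r:u+r+1]
    g=cv2.resize(g,None,fx=4,fy=4,interpolation=cv2.INTER_CUBIC)
    c=cv2.HoughCircles(cv2.GaussianBlur(g,(5,5),1.5),cv2.HOUGH_GRADIENT,1,200,param1=80,param2=10,minRadius=18,maxRadius=38)
    return (c[0,0,:2]+.5)/4-.5+[u-r,v-r],c[0,0,2]/4
E
python3 - <<'E'
from h import *
m=dict(np.load("pics/w28.npz"));im=cv2.imread("pics/w28.png")
G=[("NR",413,89),("FR",229,88),("FL",243,297),("NL",400,298)]
for meth in (pin,pinr):
    P={}
    for n,u,v in G:
        c,a=meth(im,u,v,11);p=onz(m,*c,.028);P[n]=p[:2];print(n,np.round(c,1),a,p[:2].round(4))
    frame(P)
a=im[70:110,205:430];b=im[280:320,205:430]
cv2.imwrite("pics/w28c.png",cv2.resize(np.vstack([a,b]),None,fx=3.5,fy=3.5,interpolation=cv2.INTER_CUBIC))
E
```

```text
NR [413.1  88.5] 182 [ 0.5107 -0.0764]
FR [228.7  87.3] 183 [ 0.6594 -0.074 ]
FL [243.7 295.4] 145 [0.6541 0.1134]
NL [399.3 297.6] 117 [0.5058 0.1122]
far 0.1875 near 0.1887 sl 0.1482 sr 0.1487 dFLNR 0.2379 dFRNL 0.2413
far yaw-90 1.63 near 1.47 sl 0.47 sr 0.95
NR [413.5  88. ] 7.7 [ 0.5104 -0.0769]
FR [227.8  87.8] 8.25 [ 0.6601 -0.0736]
FL [242.5 296.8] 6.025 [0.6553 0.1149]
NL [399.2 297.8] 6.3 [0.5059 0.1124]
far 0.1885 near 0.1893 sl 0.1494 sr 0.1498 dFLNR 0.2403 dFRNL 0.2416
far yaw-90 1.47 near 1.35 sl 0.95 sr 1.25
```

View pics/w28c.png

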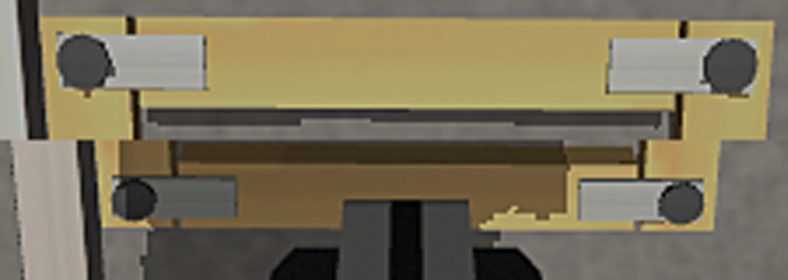

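Emit:
move_arm(targets=[[[0,-10,-30,0,0,0,0],[0,-10,-20,10,0,0,0],[0,0,0,0,0,0,0],[0,0,0,0,0,0,0]]])

```text
time_s: 37.1
position: [0.5699, 0.0584, 0.2661]
eef_rot: [-0.707, -0.009, 0.707, -0.009]
contact_force: [-0.4, 0.1, 1.0]
gripper_width: -0.0
```

Run:
```python
from h import *
from plant import bot
m=dict(np.load("pics/w28.npz"))
P={k:onz(m,*v,.028)[:2] for k,v in dict(FR=(228.7,87.4),NR=(413.9,89.1),FL=(243.3,297.1),NL=(399.6,298)).items()};frame(P)
pose(bot)
m=bot.camera_model("wrist");im=bot.read_camera("wrist");cv2.imwrite("pics/w29.png",im);np.savez("pics/w29.npz",**m)
```

```text
far 0.1892 near 0.1887 sl 0.149 sr 0.1494 dFLNR 0.2398 dFRNL 0.2418
far yaw-90 1.46 near 1.34 sl 0.99 sr 0.83
t 37.1 tcp [0.5699 0.0584 0.2661] zyaw -178.55 down [-0. -0. -1.] F [-0.43  0.05  1.01] g -0.0 j6 -1.64
```

View pics/w29.png

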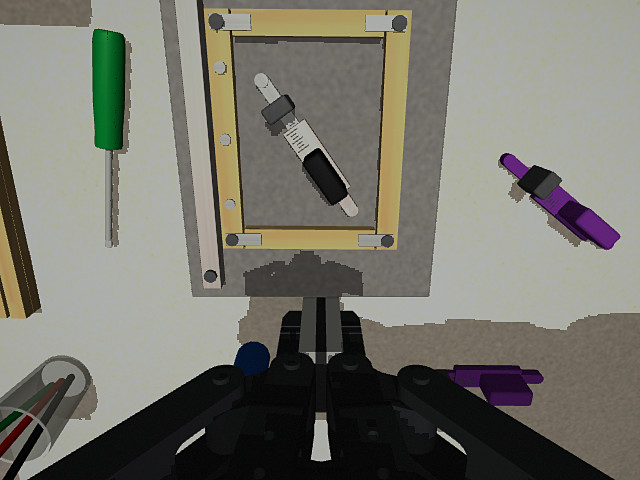

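Run:
```python
from h import *
m=dict(np.load("pics/w29.npz"));im=cv2.imread("pics/w29.png")
for meth in (pin,pinr):
    P={}
    for n,u,v in [("NR",400,23),("FR",217,21),("FL",232,240),("NL",388,241)]:
        c,a=meth(im,u,v,11);p=onz(m,*c,.028);P[n]=p[:2];print(n,np.round(c,1),np.round(a,1),p[:2].round(4),end=' ')
    print();frame(P)
a=im[5:45,200:420];b=im[222:262,200:420]
cv2.imwrite("pics/w29c.png",cv2.resize(np.vstack([a,b]),None,fx=3.5,fy=3.5,interpolation=cv2.INTER_CUBIC))
# board edges at z=.012: left(far right?) corners
for u,v in [(192,296),(428,296)]:print(onz(m,u,v,.012).round(4))
```

```text
NR [399.  24.] 140 [ 0.5105 -0.0753] FR [215.9  21.3] 194 [ 0.6593 -0.0736] FL [231.7 239.6] 121 [0.6549 0.1153] NL [386.9 240.7] 120 [0.506  0.1126] 
far 0.1889 near 0.188 sl 0.1489 sr 0.1489 dFLNR 0.2391 dFRNL 0.2413
far yaw-90 1.36 near 1.37 sl 1.02 sr 0.65
NR [399.8  21.8] 7.4 [ 0.51  -0.077] FR [216.2  20.5] 8.2 [ 0.659  -0.0742] FL [231.8 239.5] 6.1 [0.6548 0.1152] NL [388.8 243.5] 8.2 [0.504  0.1155] 
far 0.1895 near 0.1926 sl 0.1508 sr 0.149 dFLNR 0.2406 dFRNL 0.245
far yaw-90 1.28 near 1.8 sl -0.11 sr 1.06
[0.7027 0.1855 0.012 ]
[0.4554 0.1792 0.012 ]
```

View pics/w29c.png

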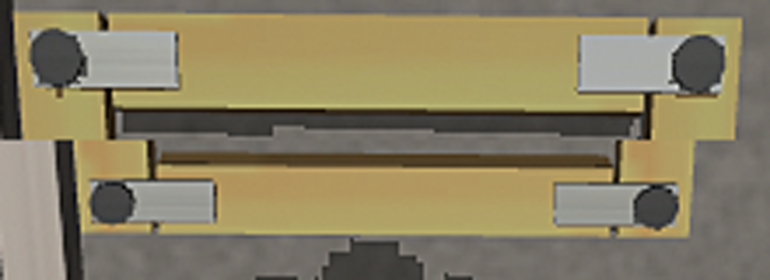

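The three measurements agree that the side bars are at about 0.9–1.0° and the rails at 1.4°, so about 0.5° (1.2 mm) is left. That is within tolerance, but a further 1 mm push will centre it.

Emit:
move_arm(targets=[[[0,0,-48,32,0,0,0],[0,20,-47.5,31.5,0,0,0],[0,55,0,0,0,0,0],[0,55,0,0,0,0,0],[0,50,0,0,0,0,0],[0,40,0,0,0,0,0],[0,20,0,0,0,0,0],[0,7,0,0,0,0,0],[0,0,0,0,0,0,0]]])

```text
time_s: 38.28
position: [0.5046, 0.1519, 0.0192]
eef_rot: [-0.707, -0.009, 0.707, -0.009]
contact_force: [0.1, -0.2, 1.4]
gripper_width: 0.005
```

Emit:
move_arm(targets=[[[0,0,6,0,0,0,0],[0,0,6,0,0,0,0],[0,0,3,0,0,0,0],[0,0,1.5,0,0,0,0],[0,0,0,0,0,0,0]]])

```text
time_s: 38.9
position: [0.505, 0.1356, 0.0192]
eef_rot: [0.707, 0.009, -0.707, 0.009]
contact_force: [-1.0, 0.3, -0.3]
gripper_width: 0.006
```

Emit:
move_arm(targets=[[[0,0,0.8,0,0,0,0],[0,0,0,0,0,0,0]]])

```text
time_s: 39.15
position: [0.505, 0.135, 0.0191]
eef_rot: [-0.707, -0.009, 0.707, -0.009]
contact_force: [-0.8, -0.1, -0.1]
gripper_width: -0.002
```

Emit:
move_arm(targets=[[[0,0,0.8,0,0,0,0],[0,0,0.5,0,0,0,0],[0,0,0,0,0,0,0]]])

```text
time_s: 39.52
position: [0.505, 0.1346, 0.0192]
eef_rot: [0.707, 0.01, -0.707, 0.008]
contact_force: [-0.3, 8.0, 0.2]
gripper_width: 0.001
```

Emit:
move_arm(targets=[[[0,0,0.7,0,0,0,0],[0,0,0,0,0,0,0]]])

```text
time_s: 39.78
position: [0.505, 0.1344, 0.0192]
eef_rot: [-0.707, -0.01, 0.707, -0.008]
contact_force: [-1.7, 13.1, 0.2]
gripper_width: 0.002
```

Emit:
move_arm(targets=[[[0,0,0.5,0,0,0,0],[0,0,0.5,0,0,0,0],[0,0,0,0,0,0,0]]])

```text
time_s: 40.15
position: [0.505, 0.1337, 0.0192]
eef_rot: [0.707, 0.011, -0.707, 0.008]
contact_force: [-0.9, 14.9, 0.4]
gripper_width: -0.001
```

Pushed about 1 mm more. I back off, rise and check again.

Emit:
move_arm(targets=[[[0,0,-6,0,0,0,0],[0,-40,0,0,0,0,0],[0,-55,40,-15,0,0,0],[0,-55,40,-20,0,0,0],[0,-50,40,-25,0,0,0],[0,-40,10,-10,0,0,0],[0,0,0,0,0,0,0],[0,0,0,0,0,0,0]]])

```text
time_s: 41.15
position: [0.5712, 0.0222, 0.2417]
eef_rot: [-0.707, -0.009, 0.707, -0.009]
contact_force: [0.4, 0.1, -0.3]
gripper_width: 0.002
```

Run:
```python
from h import *
from plant import bot
pose(bot)
m=bot.camera_model("wrist");im=bot.read_camera("wrist");cv2.imwrite("pics/w30.png",im);np.savez("pics/w30.npz",**m)
```

```text
t 41.15 tcp [0.5712 0.0222 0.2417] zyaw -178.59 down [-0.001 -0.    -1.   ] F [ 0.38  0.13 -0.32] g 0.1 j6 -1.7
```

View pics/w30.png

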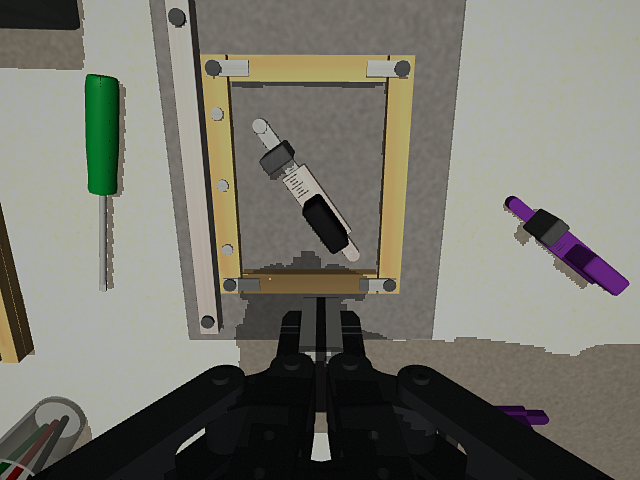

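Run:
```python
from h import *
m=dict(np.load("pics/w30.npz"));im=cv2.imread("pics/w30.png")
P={}
for n,u,v in [("NR",403,68),("FR",212,68),("FL",230,285),("NL",390,285)]:
    c,a=pin(im,u,v,11);p=onz(m,*c,.028);P[n]=p[:2];print(n,np.round(c,1),np.round(a,1),p[:2].round(4),end=' ')
print();frame(P)
h=onz(m,354,260,.022)[:2];t=onz(m,260,120,.022)[:2];print('heel end',h,'tip end',t,np.linalg.norm(h-t))
c=np.mean(list(P.values()),0);Rb=np.array([[np.cos(.0248),-np.sin(.0248)],[np.sin(.0248),np.cos(.0248)]]);print('in frame-centred board axes',(h-c)@Rb,(t-c)@Rb)
a=im[50:90,200:420];b=im[265:305,200:420]
cv2.imwrite("pics/w30c.png",cv2.resize(np.vstack([a,b]),None,fx=3.5,fy=3.5,interpolation=cv2.INTER_CUBIC))
```

```text
NR [402.   68.3] 183 [ 0.5105 -0.077 ] FR [212.5  67.7] 202 [ 0.6594 -0.0738] FL [229.4 284.7] 125 [0.6549 0.1148] NL [388.7 284.4] 133 [0.5064 0.1109] 
far 0.1887 near 0.1879 sl 0.1485 sr 0.1489 dFLNR 0.2401 dFRNL 0.2398
far yaw-90 1.36 near 1.24 sl 1.51 sr 1.22
heel end [0.53941742 0.0896168 ] tip end [ 0.6237768  -0.03436148] 0.14995705039939822
in frame-centred board axes [-0.04160581  0.07195984] [ 0.03965328 -0.05407221]
```

View pics/w30c.png

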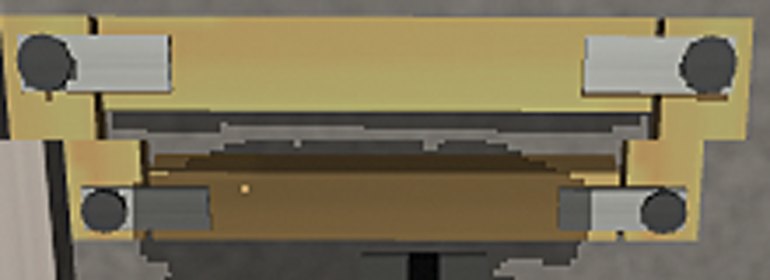

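The diagonals now read 240.1 and 239.8 mm. The side bars are at 1.2–1.5° against the rails' 1.3°, so the frame is square. The rule lies flat inside it and the arm is clear, so I hand in.

Run:
```python
from plant import bot
print(bot.hand_in())
```

```text
the job is handed in; nothing more can be done
None
```

I measured both diagonals with the rule, squared the frame and handed the job in at about 41 s of the 72 s allowed. No verdict was reported.

- **First diagonal (far left to near right):** the noses sat 22.5 and 22.6 mm from their pins, with the tongue out about 44 mm. The pins had not moved within camera accuracy, about 2 mm.
- **Second diagonal (near left to far right):** the noses sat 24.0 and 22.3 mm from their pins, with the tongue out about 65 mm. The frame was again unmoved. I had to nudge the heel about 2 mm to seat it, because it first read 26.3 mm.
- **Squaring:** the first diagonal was about 21 mm shorter. I retracted the tongue, laid the rule free in the middle and pushed the near rail's left end to the right, about 14.5 mm in two pushes.
- **Last check:** the diagonals read 240.1 and 239.8 mm. The side bars were at 1.5° and 1.2°, the rails at 1.3°.
- **Rule and bench:** the rule lay flat inside the frame and the arm was clear. The bystanders in the last picture looked undisturbed. The glue bottle, gear motor, spool and tape were out of that view, and I did not measure any of them.

After the first push, the pin-finding methods disagreed, giving between about 0.2° and 1° of remaining shear. That is why I added the second push. The final check used the thresholded pin centres only.

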